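Change over the three-place flask warmer

TASK

Change over the flask warmer: move the finished flask (white stopper) to the blue ring on the bench, set every flask that waits in a cork ring upright in any steel ring of the warmer, and hang the timer of its stopper's colour by its loop on the peg in front of that ring. Only when all are loaded, turn the heat knob clockwise to its stop. Handle the glass gently, keep the flasks upright and leave the other things on the bench alone.

Things in the scene. Friction and masses are not known exactly. Their poses are not given: they have to be found in the camera images.
- flask_red_bulb (a point): amber round-bottom flask with red stopper (may be absent), 0.16 kg, upright in a cork ring (86 mm across, 30 mm high). Site: centre of the bulb, z up along the neck. Bulb a sphere of 84 mm; straight neck 34 mm in diameter from 41 to 77 mm above the point, bead 39 mm in diameter to 83 mm, stopper 31 mm in diameter to 102 mm. Bulb centre starts 59 mm above the bench.
- flask_blue_bulb (a point): amber round-bottom flask with blue stopper (may be absent), 0.16 kg, upright in a cork ring (86 mm across, 30 mm high). Site: centre of the bulb, z up along the neck. Bulb a sphere of 84 mm; straight neck 34 mm in diameter from 41 to 77 mm above the point, bead 39 mm in diameter to 83 mm, stopper 31 mm in diameter to 102 mm. Bulb centre starts 59 mm above the bench.
- flask_yellow_bulb (a point): amber round-bottom flask with yellow stopper (may be absent), 0.16 kg, upright in a cork ring (86 mm across, 30 mm high). Site: centre of the bulb, z up along the neck. Bulb a sphere of 84 mm; straight neck 34 mm in diameter from 41 to 77 mm above the point, bead 39 mm in diameter to 83 mm, stopper 31 mm in diameter to 102 mm. Bulb centre starts 59 mm above the bench.
- done_left_bulb (a point): finished flask, same shape and size as the others but with a white stopper, which starts in the left ring of the warmer; the point is the centre of its bulb, z up along the neck. Only one of done_left, done_middle, done_right is there in a run.
- done_middle_bulb (a point): finished flask, same shape and size as the others but with a white stopper, which starts in the middle ring of the warmer; the point is the centre of its bulb, z up along the neck. Only one of done_left, done_middle, done_right is there in a run.
- done_right_bulb (a point): finished flask, same shape and size as the others but with a white stopper, which starts in the right ring of the warmer; the point is the centre of its bulb, z up along the neck. Only one of done_left, done_middle, done_right is there in a run.
- timer_red_middle (a point): red bench timer, 0.1 kg: block 30 mm deep (x, display on -x), 48 mm wide (y), 48 mm high, on a heavy foot 52 mm deep and 14 mm high; a round wire loop stands on the middle of its top. Site: in the middle of depth and width, 37 mm above the underside, a good height to pinch the 48 mm width, with the loop between the fingers.
- timer_red_eye (a point): centre of the red timer's hanging loop, 62 mm above the timer's underside, 25 mm above its middle point. The loop lies in the timer's y-z plane; its 20 mm clear opening runs along the timer's x; wire 6 mm thick, top 79 mm above the underside.
- timer_blue_middle (a point): blue bench timer, 0.1 kg: block 30 mm deep (x, display on -x), 48 mm wide (y), 48 mm high, on a heavy foot 52 mm deep and 14 mm high; a round wire loop stands on the middle of its top. Site: in the middle of depth and width, 37 mm above the underside, a good height to pinch the 48 mm width, with the loop between the fingers.
- timer_blue_eye (a point): centre of the blue timer's hanging loop, 62 mm above the timer's underside, 25 mm above its middle point. The loop lies in the timer's y-z plane; its 20 mm clear opening runs along the timer's x; wire 6 mm thick, top 79 mm above the underside.
- timer_yellow_middle (a point): yellow bench timer, 0.1 kg: block 30 mm deep (x, display on -x), 48 mm wide (y), 48 mm high, on a heavy foot 52 mm deep and 14 mm high; a round wire loop stands on the middle of its top. Site: in the middle of depth and width, 37 mm above the underside, a good height to pinch the 48 mm width, with the loop between the fingers.
- timer_yellow_eye (a point): centre of the yellow timer's hanging loop, 62 mm above the timer's underside, 25 mm above its middle point. The loop lies in the timer's y-z plane; its 20 mm clear opening runs along the timer's x; wire 6 mm thick, top 79 mm above the underside.
- ring_left (a point): left place of the warmer seen from the robot (left = +y): centre of the steel ring's rim plane, 115 mm above the bench; ring 60 mm bore, 78 mm outside, 20 mm high on the top plate. x away from the robot, square to the warmer, z up. A seated flask has its bulb centre 29 mm above this point.
- peg_left (a point): level peg of the left place, out of the warmer's front face towards the robot (this point's -x). Site: on the peg's axis, 83 mm above the bench, 45 mm out from the face, 123 mm before the ring's centre. Peg 8 mm thick, ends 39 mm past the point in a 12 mm ball. A hung timer's eye rests 7 mm below the axis. Places 110 mm apart.
- ring_middle (a point): middle place of the warmer seen from the robot (left = +y): centre of the steel ring's rim plane, 115 mm above the bench; ring 60 mm bore, 78 mm outside, 20 mm high on the top plate. x away from the robot, square to the warmer, z up. A seated flask has its bulb centre 29 mm above this point.
- peg_middle (a point): level peg of the middle place, out of the warmer's front face towards the robot (this point's -x). Site: on the peg's axis, 83 mm above the bench, 45 mm out from the face, 123 mm before the ring's centre. Peg 8 mm thick, ends 39 mm past the point in a 12 mm ball. A hung timer's eye rests 7 mm below the axis. Places 110 mm apart.
- ring_right (a point): right place of the warmer seen from the robot (left = +y): centre of the steel ring's rim plane, 115 mm above the bench; ring 60 mm bore, 78 mm outside, 20 mm high on the top plate. x away from the robot, square to the warmer, z up. A seated flask has its bulb centre 29 mm above this point.
- peg_right (a point): level peg of the right place, out of the warmer's front face towards the robot (this point's -x). Site: on the peg's axis, 83 mm above the bench, 45 mm out from the face, 123 mm before the ring's centre. Peg 8 mm thick, ends 39 mm past the point in a 12 mm ball. A hung timer's eye rests 7 mm below the axis. Places 110 mm apart.
- blue_ring_top (a point): centre of the rim plane of the empty blue plastic ring on the bench, 30 mm above the bench; ring 92 mm across, 60 mm bore, fixed to the bench. A flask seated in it has its bulb centre 29 mm above this point.
- heat_knob (a joint): heat knob of the warmer, rad: about 0 (off) to 1.2 (stop, full on), growing as it is turned clockwise seen from above; light friction, stays where left.
- heat_knob_grip (a point): middle of the knob's grip bar, on the vertical turning axis, on the warmer's top at its right end; the bar is 42 mm long, 14 mm thick and 32 mm high (its top 7 mm above this point) and points along this point's x, turning with the knob. It stands upright, so it is pinched across its thickness from above.
Mind the look-alikes: they are no part of the job. Leave any purple look-alike of the part that bears done_right_bulb alone.

How it is judged:
By the outcome, as a careful person would: the job done as asked, in the order asked, and still so for the second after the job is handed in, with the robot touching nothing.
Of flask_red, flask_blue, flask_yellow only 2 to 3 are there at a start; the rules pass over those that are not, and their reading is None.
Of done_left, done_middle, done_right only 1 to 1 are there at a start; the rules pass over those that are not, and their reading is None.
At some moment in a run one of timer_red, timer_blue, timer_yellow may be knocked a few centimetres aside while the robot is not near it.
It also fails if it takes over 210 s, if anything falls off the work surface, if the arm or the gripper's body presses on something with over 40 N, if the wrist force passes 120 N, or if a joint passes its speed limit or range.

ROBOT

A 7-joint arm with a two-finger parallel gripper is mounted at the origin on the work surface. World frame = base frame: x ahead of the robot, y to its left, z up, the work surface at z = 0. Lengths are in m, angles in rad, forces in N, time in s.
With the tool pointing down it reaches from about 0.4 to 0.85 m from the base axis. Payload 4.5 kg.
Tool frame: the origin (TCP) lies at the very end of the fingers, on their centre line; the grasp point (between the pads) lies 19 mm behind it; z points along the fingers, y is the line along which they close (so a half turn about z gives the same grasp; the last joint's range is limited). The gripper opens to 88 mm and grips with 3 to 60 N. Pads are 18 mm wide; open, the fingers measure 123 mm over their backs; the gripper's body (75 mm by 187 mm) begins 45 mm behind the grasp point.
Start: joints at [0.034, 0.689, -0.195, 1.565, 0.157, 0.902, -0.215], TCP at [0.625, 0, 0.214] pointing down, gripper open.
Joint ranges: [-3.01, 3.01], [-0.46, 2.08], [-1.47, 1.51], [0.13, 2.56], [-1, 4.14], [0.04, 2.09], [-2.66, 2.66]. Speed limits (rad/s): [2.57, 2.57, 3.14, 3.14, 3.14, 3.14, 3.14].

INTERFACE

Orientations are given as a unit quaternion [x, y, z, w].
In Python, from plant import r gives the robot as it stands. The module is installed in compiled form; this text tells all that it offers.
- The arm moves only by the tool step_arm, never from a script. Its argument "increments" is a list of rows, each a list of 2 entries, a list of its own where there are three numbers: the shift along the world's x, y, z in cm, then the turn, a rotation vector about the world's x, y, z in degrees. A call has exactly 10 rows; each row shifts and turns the commanded pose from where the row before left it; what a row does not reach is not made up. A row lasts 1/10 s, in which the tool goes at most 50 mm and 8.59 degrees, less where a joint would pass 70% of its speed; a pose out of reach is approached as far as the arm can. A call is refused whole if a number of a shift passes 5 or a number of a turn 8.59, either way. A call with a gripper value outside its range is refused whole. "fingers" is the opening, from 0 (shut) to 1 (fully open), set as the call begins (left out, the last holds). The fingers move at their own pace and stop on an object; "grip_force" is the grip in N (left out, the last holds). Time passes only in rows, so rows that do not move let the fingers close, or fill a call up. It gives the time, the measured TCP pose, the force, the opening and the grip force at its end, in the units of the state.
- r.get_state(): the state, without advancing time (a new reading comes with each control period).
- r.snapshot(name): name is "scene" or "side" or "wrist"; returns (picture, depth): 400x640x3 uint8, red, green, blue; 400x640 float32, m along the optical axis (not along the pixel's ray), 0 where there is no reading.
- r.calibration(name): a dict with "fov_y" (degrees; the focal length in pixels is half the picture's height over the tangent of half this angle, whatever the lens; pixels are square), "cx", "cy" (the principal point, pixels), "k1" (the pictures are not rectified: a ray, as slopes to the right and down, at radius r is drawn at 1 + k1 r^2 times it, then the intrinsics apply), "R" (3x3) and "t" (3): a world point X has camera coordinates R X + t. Camera axes: x right, y down, z forward; pixel columns grow to the right and rows downward; lengths in m; the calibration is good to about 2 mm. A picture is of the moment at which its call begins: read the wrist's pose just before it. calibration takes no time and is no camera call; for the wrist camera it gives the pose at the moment of the call.
- r.finish_job(): hands the job in; it is judged then, once.
The state is a dict: "clock": time; "q": joint angles; "qd": joint speeds; "joint_torque": joint torques, N m; "tool_pos": TCP position; "eef_rot": TCP orientation; "contact_force": force on the tool from outside, world axes, zero at the start; "moment": the same for the moment, N m; "opening": opening from 0.0 (shut) to 1.0 (fully open); "finger_force": force on a finger pad.
Only numpy, scipy, OpenCV 4.12 (cv2) and the standard library are available. Lean on these libraries where they do the work, as an engineer would, in place of code of your own. Each camera call takes 0.05 s, during which the arm holds its last target. There are 200 camera calls.

## Working session

There is one attempt and no reset: what is moved stays moved. The work goes in short steps, Python scripts to look and compute and a tool call to move; the robot and the scene stay as the last step left them, time stands still between calls to the robot, and variables do not carry over. Pictures are saved under pics/ and viewed, at most 14 in all, crops included, and the job is handed in when it is done.

Besides the shell and the picture viewer there is one more tool, called as name(argument=value, ...) on one line, values as JSON. step_arm: Moves the arm, as the interface text tells. Its arguments: {"type":"object","properties":{"increments":{"type":"array","items":{"type":"array"}},"fingers":{"type":"number"},"grip_force":{"type":"number"}},"required":["increments"]}

```bash
mkdir -p pics; cat > h.py <<'E'
import numpy as np, cv2
from plant import r
def cal(n):
    c=r.calibration(n); c['f']=200/np.tan(np.radians(c['fov_y'])/2); return c
def pts(c,d):
    """world point per pixel from depth"""
    v,u=np.mgrid[0:400,0:640].astype(float)
    R=np.array(c['R']);t=np.array(c['t'])
    K=np.array([[c['f'],0,c['cx']],[0,c['f'],c['cy']],[0,0,1]])
    # r_d = r(1+k1 r^2)
    p=cv2.undistortPoints(np.stack([u.ravel(),v.ravel()],1)[:,None],K,np.array([c['k1'],0,0,0,0.]))[:,0]
    ray=np.c_[p,np.ones(len(p))]
    X=(ray*d.ravel()[:,None]-t)@R
    return X.reshape(400,640,3),(ray@R).reshape(400,640,3),-R.T@t
def look(n,name=None):
    c=cal(n);im,d=r.snapshot(n)
    if name: cv2.imwrite('pics/%s.png'%name,im[:,:,::-1])
    X,ray,o=pts(c,d)
    return im,d,X,ray,o
E
python3 - <<'E'
from h import *
for n in('scene','side','wrist'):
    im,d,X,ray,o=look(n,n+'0'); print(n,o.round(3),ray[200,320].round(2),(d==0).mean()); np.savez('/tmp/'+n,im=im,d=d,X=X,ray=ray,o=o)
a=np.vstack([cv2.imread('pics/scene0.png'),cv2.imread('pics/side0.png')])
E
```

```text
scene [1.413 0.065 0.96 ] [-0.68 -0.06 -0.73] 0.00394921875
side [ 0.067 -0.863  0.848] [ 0.44  0.69 -0.58] 0.00393359375
wrist [0.624 0.069 0.385] [ 0.   -0.28 -0.96] 0.00784375
```

View pics/scene0.png

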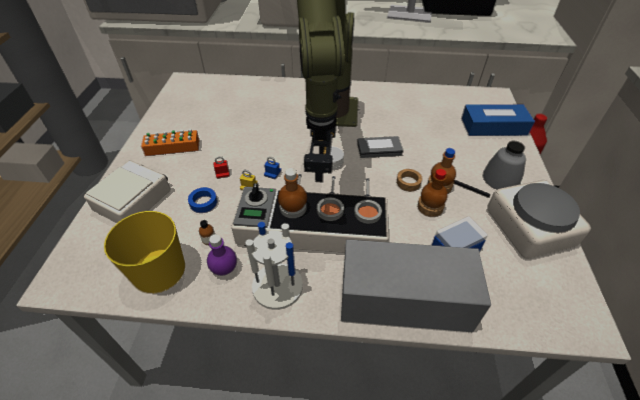

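View pics/side0.png

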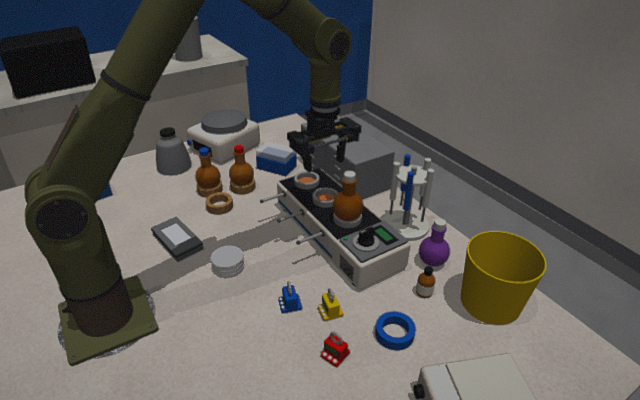

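Scene view: blue flask at (447,165), red flask at (436,195) and an empty cork ring at (410,180), so yellow is absent. The white-stopper flask is in the right ring (292,190). Its look-alikes are the purple flask (222,260), small bottle (206,232) and red bottle (538,130). The blue ring is at (203,200), and the timers are red (221,168), blue (272,168) and yellow (248,181).

```bash
cat > m.py <<'E'
from h import *
def load(n): z=np.load('/tmp/%s.npz'%n); return [z[k] for k in('im','d','X','ray','o')]
def masks(im,X):
    hsv=cv2.cvtColor(im,cv2.COLOR_RGB2HSV).astype(int);h,s,v=hsv[...,0],hsv[...,1],hsv[...,2]
    roi=(X[...,0]>.3)&(X[...,0]<.95)&(abs(X[...,1])<.6)&(X[...,2]>.004)
    return {'red':((h<5)|(h>174))&(s>190)&(v>70)&roi,'blue':(h>105)&(h<125)&(s>170)&(v>60)&roi,'yellow':(h>22)&(h<32)&(s>170)&(v>70)&roi,'amber':(h>5)&(h<16)&(s>120)&roi,'white':(s<40)&(v>140)&roi}
def blobs(m,mn=12):
    n,l,st,ce=cv2.connectedComponentsWithStats(m.astype(np.uint8))
    return [(ce[i].round(),l==i,st[i,4]) for i in range(1,n) if st[i,4]>=mn]
if __name__=='__main__':
    for n in('scene','side'):
        im,d,X,ray,o=load(n)
        for k,m in masks(im,X).items():
            for c,b,a in blobs(m):
                P=X[b]; 
                if a<2500: print(n,k,c,a,'med',np.median(P,0).round(3),'min',np.percentile(P,3,0).round(3),'max',np.percentile(P,97,0).round(3))
E
python3 m.py
```

```text
scene red [221. 169.] 170 med [ 0.436 -0.367  0.029] min [ 0.419 -0.389  0.008] max [ 0.45  -0.35   0.049]
scene red [440. 173.] 82 med [0.529 0.351 0.159] min [0.51  0.34  0.144] max [0.538 0.365 0.162]
scene blue [450. 152.] 52 med [0.428 0.393 0.159] min [0.414 0.381 0.148] max [0.436 0.403 0.162]
scene blue [271. 170.] 150 med [ 0.423 -0.193  0.031] min [ 0.406 -0.215  0.009] max [ 0.435 -0.174  0.049]
scene blue [202. 199.] 348 med [ 0.578 -0.398  0.029] min [ 0.534 -0.435  0.009] max [ 0.616 -0.358  0.033]
scene blue [261. 227.] 55 med [ 0.827 -0.131  0.218] min [ 0.814 -0.137  0.195] max [ 0.83  -0.123  0.221]
scene blue [438. 241.] 29 med [0.697 0.347 0.05 ] min [0.688 0.341 0.033] max [0.712 0.356 0.055]
scene blue [478. 245.] 37 med [0.699 0.466 0.046] min [0.691 0.445 0.024] max [0.712 0.479 0.053]
scene blue [290. 256.] 116 med [ 0.884 -0.052  0.191] min [ 0.874 -0.058  0.108] max [ 0.886 -0.048  0.221]
scene yellow [247. 181.] 132 med [ 0.493 -0.263  0.04 ] min [ 0.477 -0.285  0.013] max [ 0.5   -0.241  0.05 ]
scene amber [182. 145.] 362 med [ 0.321 -0.55   0.036] min [ 
[... 5270 characters left out ...]
.164 0.092] min [0.575 0.137 0.09 ] max [0.581 0.195 0.095]
side white [361. 248.] 319 med [ 0.581 -0.242  0.093] min [ 0.575 -0.25   0.089] max [ 0.723 -0.013  0.096]
side white [416. 227.] 374 med [ 0.877 -0.137  0.012] min [ 0.818 -0.165  0.008] max [ 0.923 -0.077  0.015]
side white [440. 221.] 60 med [ 0.815 -0.264  0.143] min [ 0.802 -0.275  0.141] max [ 0.825 -0.25   0.145]
side white [228. 255.] 447 med [0.33  0.012 0.041] min [ 0.302 -0.022  0.038] max [0.364 0.049 0.044]
side white [468. 367.] 647 med [ 0.588 -0.587  0.082] min [ 0.552 -0.599  0.074] max [ 0.653 -0.562  0.085]
side white [438. 380.] 714 med [ 0.527 -0.57   0.074] min [ 0.5   -0.598  0.071] max [ 0.556 -0.538  0.077]
```

```bash
cat > t.py <<'E'
from m import *
def circ(P):
    A=np.c_[2*P[:,:2],np.ones(len(P))];s=np.linalg.lstsq(A,(P[:,:2]**2).sum(1),rcond=None)[0]
    return s[:2],np.sqrt(s[2]+s[0]**2+s[1]**2)
def yaw(P):
    (c,wh,a)=cv2.minAreaRect(P[:,:2].astype(np.float32)); return np.round(c,4),np.round(wh,4),round(a,1)
E
python3 - <<'E'
from t import *
for n in('scene','side'):
    im,d,X,ray,o=load(n)
    for nm,c in(('R',(.65,-.082)),('M',(.65,.028)),('L',(.65,.138)),('blue',(.575,-.4))):
        zz=.03 if nm=='blue' else .115
        rr=np.hypot(X[...,0]-c[0],X[...,1]-c[1])
        P=X[(abs(X[...,2]-zz)<.003)&(rr<.055)&(rr>.02)]
        f,rad=circ(P);
        print(n,nm,len(P),f.round(4),rad.round(4),P.min(0).round(3),P.max(0).round(3))
    for nm,c in(('red',(.425,-.375)),('blue',(.413,-.198)),('yellow',(.483,-.267))):
        rr=np.hypot(X[...,0]-c[0],X[...,1]-c[1])
        print(n,nm,'blocktop',yaw(X[(abs(X[...,2]-.048)<.003)&(rr<.05)]),'loop',(lambda P:(len(P),P.mean(0).round(3) if len(P) else 0,yaw(P) if len(P)>2 else 0))(X[(X[...,2]>.053)&(rr<.05)]))
    P=X[(abs(X[...,2]-.095)<.004)&(X[...,0]>.55)&(X[...,0]<.77)&(abs(X[...,1]+.02)<.25)]
    print(n,'top',yaw(P))
    kn=X[(X[...,2]>.125)&(X[...,2]<.16)&(np.hypot(X[...,0]-.66,X[...,1]+.2)<.06)]
    if len(kn):print('knob',len(kn),kn.mean(0).round(3),kn.min(0).round(3),kn.max(0).round(3),yaw(kn[kn[:,2]>kn[:,2].max()-.006]))
    pg=X[(X[...,2]>.074)&(X[...,2]<.094)&(X[...,0]>.48)&(X[...,0]<.57)&(abs(X[...,1]-.03)<.2)]
    for y in(-.082,.028,.138):
        q=pg[abs(pg[:,1]-y)<.03]
        if len(q)>3: print('peg',y,len(q),q.min(0).round(3),q.max(0).round(3),q.mean(0).round(3),np.polyfit(q[:,0],q[:,1],1).round(3))
a=cv2.resize(cv2.imread('pics/side0.png')[110:390,190:450],(780,840))[:600]
s=cv2.resize(cv2.imread('pics/scene0.png')[140:240,190:400],(800,381))
b=cv2.resize(cv2.imread('pics/side0.png')[270:370,260:420],(350,219))
w=cv2.resize(cv2.imread('pics/wrist0.png'),(350,219))
out=np.zeros((600,800,3),np.uint8);out[:381]=s;out[381:,:350]=b;out[381:,400:750]=w
cv2.imwrite('pics/crop1.png',out)
E
```

```text
scene R 76 [ 0.6536 -0.0806] 0.035 [ 0.65  -0.117  0.112] [ 0.693 -0.042  0.118]
scene M 174 [0.6541 0.0295] 0.0347 [ 0.613 -0.009  0.112] [0.693 0.067 0.118]
scene L 171 [0.6537 0.1393] 0.0344 [0.615 0.102 0.112] [0.693 0.177 0.118]
scene blue 249 [ 0.5722 -0.3975] 0.0384 [ 0.526 -0.444  0.027] [ 0.618 -0.351  0.033]
scene red blocktop (array([ 0.4238, -0.3726]), array([0.0318, 0.0503]), 11.4) loop (32, array([ 0.423, -0.373,  0.067]), (array([ 0.4238, -0.3713]), array([0.0111, 0.0313]), 26.3))
scene blue blocktop (array([ 0.4095, -0.1917]), array([0.0466, 0.0289]), 71.1) loop (27, array([ 0.409, -0.191,  0.066]), (array([ 0.4089, -0.1929]), array([0.0313, 0.009 ]), 69.4))
scene yellow blocktop (array([ 0.4834, -0.2627]), array([0.0456, 0.0305]), 80.4) loop (31, array([ 0.482, -0.263,  0.066]), (array([ 0.4821, -0.2637]), array([0.0328, 0.0088]), 76.1))
scene top (array([ 0.6564, -0.0249]), array([0.1707, 0.447 ]), 0.4)
knob 90 [ 0.636 -0.193  0.142] [ 0.61  -0.202  0.125] [ 0.653 -0.187  0.151] (array([ 0.6311, -0.1945]), array([0.0126, 0.0409]), 87.2)
peg -0.082 27 [ 0.495 -0.084 
[... 884 characters left out ...]
946]), array([0.0301, 0.0059]), 72.0))
side yellow blocktop (array([ 0.4766, -0.2668]), array([0.0454, 0.0293]), 76.8) loop (50, array([ 0.477, -0.267,  0.068]), (array([ 0.4776, -0.2671]), array([0.0324, 0.0058]), 80.5))
side top (array([ 0.6521, -0.0292]), array([0.4468, 0.1701]), 89.6)
knob 166 [ 0.625 -0.2    0.141] [ 0.604 -0.206  0.125] [ 0.649 -0.189  0.152] (array([ 0.6266, -0.1959]), array([0.0442, 0.0143]), 2.3)
peg -0.082 97 [ 0.49  -0.091  0.078] [ 0.57  -0.073  0.09 ] [ 0.531 -0.082  0.085] [-0.003 -0.081]
peg 0.028 87 [0.49  0.019 0.078] [0.57  0.037 0.092] [0.532 0.027 0.085] [-0.014  0.035]
peg 0.138 79 [0.49  0.132 0.076] [0.57  0.148 0.091] [0.532 0.137 0.085] [0.005 0.134]
```

View pics/crop1.png

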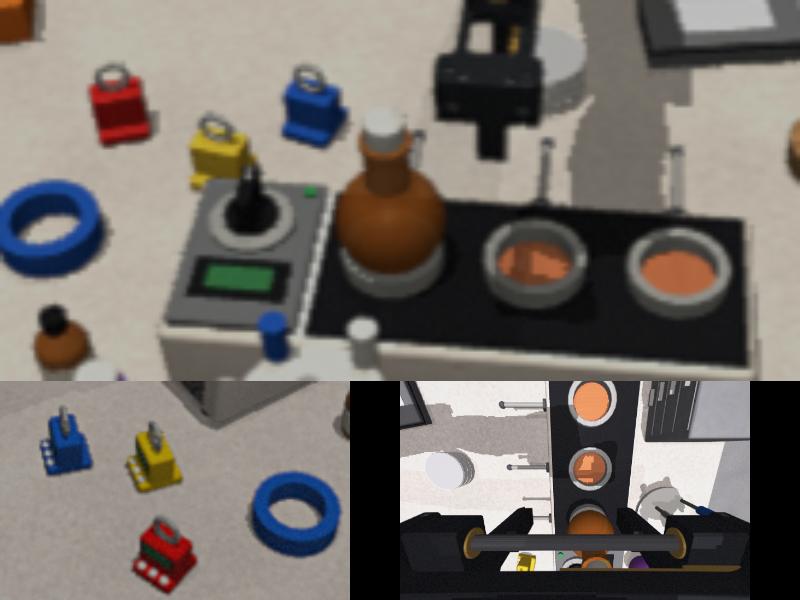

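step_arm(increments=[[[0,0,3],[0,0,0]],[[0.5,-1,4],[0,0,0]],[[0.5,-2,0],[0,0,0]],[[0.5,-2,0],[0,0,0]],[[0.5,-2,0],[0,0,0]],[[0.5,-1,0],[0,0,0]],[[0.2,-0.1,0],[0,0,0]],[[0,0,0],[0,0,0]],[[0,0,0],[0,0,0]],[[0,0,0],[0,0,0]]], fingers=1, grip_force=10)

```text
clock: 1.15
tool_pos: [0.6519, -0.0795, 0.2838]
eef_rot: [0.706, 0.708, 0.0, -0.0]
contact_force: [0.6, -0.4, 0.4]
opening: 0.999
finger_force: 0.0
```

```bash
python3 - <<'E'
from t import *
from scipy.spatial.transform import Rotation as Ro
s=r.get_state();print(s['tool_pos'],Ro.from_quat(s['eef_rot']).as_matrix().round(3),s['contact_force'])
im,d,X,ray,o=look('wrist','wrist1')
for k,m in masks(im,X).items():
  for c,b,a in blobs(m,60):
    P=X[b];print(k,c,a,np.median(P,0).round(3),P.min(0).round(3),P.max(0).round(3))
for nm,c in(('R',(.652,-.082)),('M',(.652,.028)),('L',(.652,.138))):
    rr=np.hypot(X[...,0]-c[0],X[...,1]-c[1])
    P=X[(abs(X[...,2]-.115)<.003)&(rr<.055)&(rr>.02)]
    if len(P)>20: f,rad=circ(P);print(nm,f.round(4),rad,P.min(0).round(3),P.max(0).round(3))
P=X[(X[...,2]>.243)&(X[...,2]<.25)&(np.hypot(X[...,0]-.652,X[...,1]+.082)<.03)];print('stop',len(P),P.min(0).round(4),P.max(0).round(4))
E
```

```text
[ 0.65190058 -0.07947049  0.28375864] [[-0.002  1.    -0.   ]
 [ 1.     0.002  0.001]
 [ 0.001 -0.    -1.   ]] [ 0.60448451 -0.36447839  0.36893068]
red [201. 326.] 423 [ 0.437 -0.373  0.031] [ 0.424 -0.394  0.006] [ 0.652 -0.01   0.455]
blue [547. 164.] 1453 [ 0.868 -0.051  0.199] [ 0.652 -0.061  0.102] [ 0.884 -0.01   0.455]
blue [467. 229.] 823 [ 0.812 -0.125  0.171] [ 0.652 -0.134  0.102] [ 0.822 -0.01   0.455]
blue [176. 231.] 906 [ 0.418 -0.183  0.033] [ 0.39  -0.218  0.004] [ 0.652 -0.01   0.455]
blue [275. 328.] 1208 [ 0.57  -0.375  0.028] [ 0.526 -0.429  0.004] [ 0.652 -0.01   0.455]
yellow [415. 332.] 872 [ 0.824 -0.377  0.035] [ 0.652 -0.425  0.004] [ 0.893 -0.01   0.455]
amber [319.  84.] 2077 [0.651 0.031 0.098] [ 0.622 -0.01   0.096] [0.681 0.059 0.455]
amber [319. 177.] 3294 [ 0.651 -0.064  0.174] [ 0.603 -0.131  0.097] [ 0.694 -0.01   0.455]
amber [358. 316.] 302 [ 0.715 -0.326  0.06 ] [ 0.698 -0.346  0.042] [ 0.739 -0.317  0.078]
white [323. 197.] 6245 [ 0.653 -0.14   0.105] [ 0.573 -0.237  0.086] [0.739 0.12  0.455]
white [320.   5.] 331 [0.652 0.107 0.116] [ 0.626 
[... 353 characters left out ...]
04] [0.652 0.058 0.455]
white [443. 173.] 4210 [ 0.846 -0.089  0.013] [ 0.652 -0.17   0.004] [ 0.93  -0.01   0.455]
white [527. 208.] 5757 [ 0.858 -0.094  0.189] [ 0.652 -0.136  0.186] [ 0.909 -0.01   0.455]
white [231. 174.] 258 [ 0.532 -0.081  0.087] [ 0.493 -0.085  0.085] [ 0.569 -0.078  0.093]
white [608. 224.] 306 [ 0.91 -0.1   0.22] [ 0.652 -0.109  0.218] [ 0.919 -0.01   0.455]
white [438. 320.] 143 [ 0.808 -0.265  0.144] [ 0.652 -0.391  0.01 ] [ 0.886 -0.01   0.455]
M [0.6515 0.0296] 0.034542288021859165 [ 0.613 -0.009  0.112] [0.69  0.068 0.118]
L [0.6515 0.1228] 0.021136934122134323 [0.624 0.101 0.112] [0.678 0.112 0.118]
stop 1072 [ 0.6369 -0.0944  0.2432] [ 0.6659 -0.065   0.2485]
```

View pics/wrist1.png

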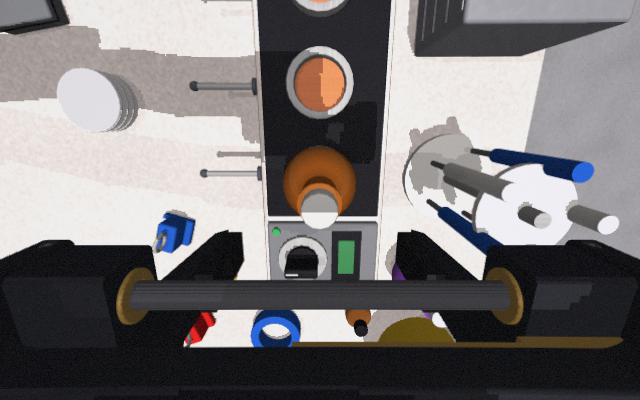

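The wrist picture shows the white-stopper flask at (320,205) centred between the fingers, the knob at (302,258) beyond it and the tube rack clear at right. I chose the amber, white-stoppered flask, not the purple one. Descending.

step_arm(increments=[[[0,0,-2],[0,0,0]],[[0,0,-3],[0,0,0]],[[0,0,-2.5],[0,0,0]],[[0,0,-1.5],[0,0,0]],[[0,0,-0.5],[0,0,0]],[[0,0,0],[0,0,0]],[[0,0,0],[0,0,0]],[[0,0,0],[0,0,0]],[[0,0,0],[0,0,0]],[[0,0,0],[0,0,0]]])

```text
clock: 2.2
tool_pos: [0.6523, -0.081, 0.1894]
eef_rot: [0.707, 0.707, 0.0, 0.0]
contact_force: [0.9, -0.4, 0.4]
opening: 1.0
finger_force: 0.0
```

step_arm(increments=[[[0,0,0],[0,0,0]],[[0,0,0],[0,0,0]],[[0,0,0],[0,0,0]],[[0,0,0],[0,0,0]],[[0,0,0],[0,0,0]],[[0,0,0],[0,0,0]],[[0,0,0],[0,0,0]],[[0,0,0],[0,0,0]],[[0,0,0],[0,0,0]],[[0,0,0],[0,0,0]]], fingers=0)

```text
clock: 3.2
tool_pos: [0.6519, -0.081, 0.1887]
eef_rot: [0.707, 0.707, -0.0, -0.0]
contact_force: [0.0, 0.8, -0.3]
opening: 0.38
finger_force: 10.0
```

step_arm(increments=[[[0,0,0.5],[0,0,0]],[[0,0,1.5],[0,0,0]],[[0,0,2.5],[0,0,0]],[[0,0,2.5],[0,0,0]],[[0,-1,2],[0,0,0]],[[0,-2,0],[0,0,0]],[[-0.5,-3,0],[0,0,0]],[[-1,-3,0],[0,0,0]],[[-1,-3,0],[0,0,0]],[[-1,-3,0],[0,0,0]]])

```text
clock: 4.2
tool_pos: [0.6164, -0.2321, 0.2788]
eef_rot: [0.707, 0.707, -0.0, -0.0]
contact_force: [1.0, -0.3, -1.1]
opening: 0.38
finger_force: 10.0
```

step_arm(increments=[[[-1,-3,0],[0,0,0]],[[-1,-3,0],[0,0,0]],[[-1,-3,0],[0,0,0]],[[-1,-3,0],[0,0,0]],[[-0.5,-2.5,0],[0,0,0]],[[-0.2,-1.3,0],[0,0,0]],[[0,-1,-1],[0,0,0]],[[0,0,-2],[0,0,0]],[[0,0,-2],[0,0,0]],[[0,0,0],[0,0,0]]])

```text
clock: 5.2
tool_pos: [0.5688, -0.396, 0.2249]
eef_rot: [0.706, 0.708, -0.0, -0.004]
contact_force: [0.2, 0.5, -1.1]
opening: 0.38
finger_force: 10.0
```

```bash
cat > b.py <<'E'
from t import *
import sys
s=r.get_state();print(s['tool_pos'].round(4) if hasattr(s['tool_pos'],'round') else s['tool_pos'],s['contact_force'])
im,d,X,ray,o=look('wrist','wrist2')
m=masks(im,X)['blue']
P=X[(abs(X[...,2]-.030)<.003)&(np.hypot(X[...,0]-.57,X[...,1]+.3985)<.06)]
f,rad=circ(P);print('ring',len(P),f.round(4),rad,P.min(0).round(3),P.max(0).round(3))
E
python3 b.py
```

```text
[ 0.5688 -0.396   0.2249] [ 0.15310973  0.48657276 -1.14521135]
ring 683 [ 0.5699 -0.3927] 0.03519698534905353 [ 0.529 -0.386  0.027] [ 0.614 -0.353  0.033]
```

View pics/wrist2.png

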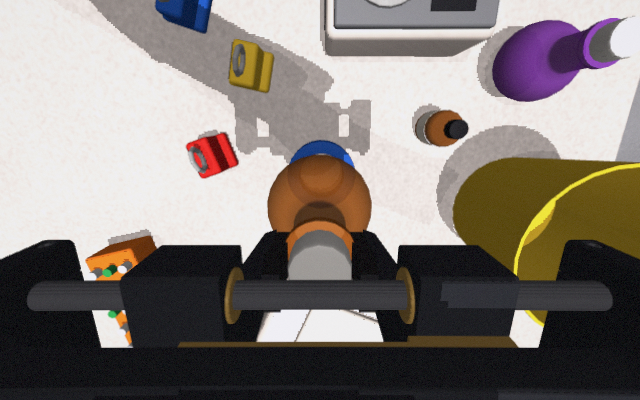

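The bulb (320,195) hangs over the blue ring (320,150). The bucket is at the right, so I'll check its clearance.

```bash
python3 - <<'E'
from t import *
for n in('scene','side'):
    im,d,X,ray,o=load(n)
    hsv=cv2.cvtColor(im,cv2.COLOR_RGB2HSV);m=(hsv[...,0]>20)&(hsv[...,0]<34)&(hsv[...,1]>150)&(X[...,2]>.06)
    P=X[m];print(n,len(P),np.percentile(P,1,0).round(3),np.percentile(P,99,0).round(3))
    m=(abs(X[...,1]+.4)<.06)&(X[...,0]>.6)&(X[...,0]<.8)&(X[...,2]>.05);print(X[m].min(0).round(3) if m.any() else None)
E
```

```text
scene 3461 [ 0.756 -0.536  0.061] [ 0.93  -0.364  0.162]
[ 0.713 -0.46   0.05 ]
side 4913 [ 0.04  -0.539  0.062] [ 0.924 -0.033  0.663]
[ 0.696 -0.46   0.05 ]
```

step_arm(increments=[[[0,0,0],[0,0,0]],[[0,0,-2],[0,0,0]],[[0,0,-2.5],[0,0,0]],[[0,0,-2],[0,0,0]],[[0,0,-1.5],[0,0,0]],[[0,0,-1],[0,0,0]],[[0,0,-0.5],[0,0,0]],[[0,0,0],[0,0,0]],[[0,0,0],[0,0,0]],[[0,0,0],[0,0,0]]])

```text
clock: 6.25
tool_pos: [0.5706, -0.3994, 0.1348]
eef_rot: [0.707, 0.707, 0.0, 0.001]
contact_force: [0.3, 0.3, -1.6]
opening: 0.383
finger_force: 10.0
```

step_arm(increments=[[[0,0,-1],[0,0,0]],[[0,0,-0.8],[0,0,0]],[[0,0,-0.5],[0,0,0]],[[0,0,-0.3],[0,0,0]],[[0,0,-0.2],[0,0,0]],[[0,0,-0.1],[0,0,0]],[[0,0,-0.1],[0,0,0]],[[0,0,0],[0,0,0]],[[0,0,0],[0,0,0]],[[0,0,0],[0,0,0]]])

```text
clock: 7.25
tool_pos: [0.5701, -0.399, 0.104]
eef_rot: [0.707, 0.707, 0.0, 0.0]
contact_force: [0.4, -0.1, -1.7]
opening: 0.382
finger_force: 10.0
```

step_arm(increments=[[[0,0,-0.1],[0,0,0]],[[0,0,0],[0,0,0]],[[0,0,-0.1],[0,0,0]],[[0,0,0],[0,0,0]],[[0,0,0],[0,0,0]],[[0,0,0],[0,0,0]],[[0,0,0],[0,0,0]],[[0,0,0],[0,0,0]],[[0,0,0],[0,0,0]],[[0,0,0],[0,0,0]]])

```text
clock: 8.25
tool_pos: [0.5705, -0.3994, 0.1034]
eef_rot: [0.707, 0.707, 0.0, 0.001]
contact_force: [-2.2, 1.0, 8.8]
opening: 0.381
finger_force: 10.0
```

step_arm(increments=[[[0,0,0],[0,0,0]],[[0,0,0],[0,0,0]],[[0,0,0],[0,0,0]],[[0,0,0],[0,0,0]],[[0,0,0],[0,0,0]],[[0,0,0],[0,0,0]],[[0,0,2],[0,0,0]],[[0,0,3],[0,0,0]],[[0,0,4],[0,0,0]],[[0,0,4],[0,0,0]]], fingers=1)

```text
clock: 9.25
tool_pos: [0.5696, -0.3988, 0.2327]
eef_rot: [0.707, 0.707, -0.0, -0.001]
contact_force: [0.2, 0.3, 0.0]
opening: 1.002
finger_force: 0.0
```

```bash
cat > chk.py <<'E'
from t import *
def stop(X,c,ztop):
    P=X[(abs(X[...,2]-ztop)<.012)&(np.hypot(X[...,0]-c[0],X[...,1]-c[1])<.04)]
    return (len(P),((P.min(0)+P.max(0))/2).round(4),P.max(0)[2].round(4)) if len(P) else None
E
python3 - <<'E'
from chk import *
im,d,X,ray,o=look('wrist','w3')
s=r.get_state();print(s['tool_pos'],s['contact_force'],s['opening'])
print('wrist',stop(X,(.57,-.399),.161))
for n in('scene','side'):
    im,d,X,ray,o=look(n); print(n,stop(X,(.57,-.399),.161))
E
```

```text
[ 0.57354012 -0.40090843  0.2409795 ] [ 0.60466436 -1.14027788  4.67386473] 0.9970756861230173
wrist (895, array([ 0.5699, -0.3977,  0.1566]), np.float64(0.1641))
scene (81, array([ 0.5728, -0.3975,  0.1567]), np.float64(0.1641))
side (166, array([ 0.5667, -0.4006,  0.1558]), np.float64(0.1624))
```

step_arm(increments=[[[0,1,1],[0,0,0]],[[0,2,1],[0,0,0]],[[0,3,0],[0,0,0]],[[0,4,0],[0,0,0]],[[0,4,0],[0,0,0]],[[0,4,0],[0,0,0]],[[0,4,0],[0,0,0]],[[0,4,0],[0,0,0]],[[0,4,0],[0,0,0]],[[0,4,0],[0,0,0]]])

```text
clock: 10.4
tool_pos: [0.5686, -0.0553, 0.2516]
eef_rot: [0.706, 0.708, -0.0, -0.001]
contact_force: [0.6, -0.4, 1.1]
opening: 0.998
finger_force: 0.0
```

step_arm(increments=[[[0,4,0],[0,0,0]],[[0,4,0],[0,0,0]],[[-0.5,4,0],[0,0,0]],[[-0.5,4,0],[0,0,0]],[[-0.5,4,0],[0,0,0]],[[-0.5,4,0],[0,0,0]],[[-0.5,4,0],[0,0,0]],[[-0.5,4,0],[0,0,0]],[[-0.7,4,0],[0,0,0]],[[-0.5,2,0],[0,0,0]]])

```text
clock: 11.4
tool_pos: [0.5239, 0.3272, 0.2515]
eef_rot: [0.705, 0.71, 0.0, -0.002]
contact_force: [-0.1, -0.2, 0.0]
opening: 0.997
finger_force: 0.0
```

step_arm(increments=[[[-0.5,2,0],[0,0,0]],[[0,1.1,0],[0,0,0]],[[0,0,0],[0,0,0]],[[0,0,0],[0,0,0]],[[0,0,0],[0,0,0]],[[0,0,0],[0,0,0]],[[0,0,0],[0,0,0]],[[0,0,0],[0,0,0]],[[0,0,0],[0,0,0]],[[0,0,0],[0,0,0]]])

```text
clock: 12.4
tool_pos: [0.5231, 0.352, 0.2517]
eef_rot: [0.707, 0.707, 0.0, 0.0]
contact_force: [0.1, -1.3, 0.3]
opening: 0.995
finger_force: 0.0
```

```bash
python3 - <<'E'
from chk import *
im,d,X,ray,o=look('wrist','w4')
s=r.get_state();print(s['tool_pos'],s['contact_force'],s['opening'])
print('red',stop(X,(.52,.352),.161),'blue',stop(X,(.42,.391),.161))
for n in('scene','side'):
    im,d,X,ray,o=look(n); print(n,stop(X,(.52,.352),.161),stop(X,(.42,.391),.161))
E
```

```text
[0.52303457 0.3520064  0.25173099] [-1.0261129  -0.29549448 -0.15264855] 0.9979411436272764
red (779, array([0.5216, 0.3542, 0.1565]), np.float64(0.1639)) blue (957, array([0.4189, 0.3961, 0.1566]), np.float64(0.1641))
scene (74, array([0.5247, 0.3528, 0.1575]), np.float64(0.1659)) (37, array([0.4224, 0.3914, 0.1565]), np.float64(0.1639))
side (56, array([0.5213, 0.3501, 0.1568]), np.float64(0.1644)) (52, array([0.4175, 0.3909, 0.1552]), np.float64(0.1612))
```

View pics/w4.png

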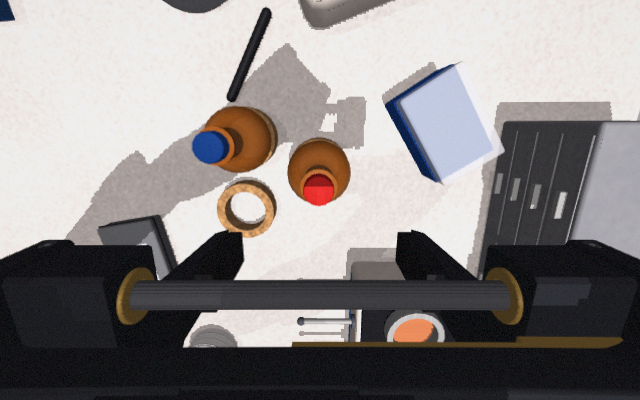

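The red flask (320,185) is between the fingers. The blue one is at (215,145), with the empty cork ring at (247,208).

step_arm(increments=[[[-0.1,0.1,-2],[0,0,0]],[[0,0,-3],[0,0,0]],[[0,0,-3],[0,0,0]],[[0,0,-3],[0,0,0]],[[0,0,-2],[0,0,0]],[[0,0,-1.3],[0,0,0]],[[0,0,-0.5],[0,0,0]],[[0,0,0],[0,0,0]],[[0,0,0],[0,0,0]],[[0,0,0],[0,0,0]]])

```text
clock: 13.55
tool_pos: [0.5227, 0.3536, 0.1049]
eef_rot: [0.707, 0.707, 0.001, 0.0]
contact_force: [-0.9, 0.2, 0.7]
opening: 1.003
finger_force: 0.0
```

step_arm(increments=[[[0,0,0],[0,0,0]],[[0,0,0],[0,0,0]],[[0,0,0],[0,0,0]],[[0,0,0],[0,0,0]],[[0,0,0],[0,0,0]],[[0,0,0],[0,0,0]],[[0,0,0],[0,0,0]],[[0,0,0],[0,0,0]],[[0,0,0],[0,0,0]],[[0,0,0],[0,0,0]]], fingers=0)

```text
clock: 14.55
tool_pos: [0.522, 0.353, 0.1037]
eef_rot: [0.707, 0.707, -0.0, 0.0]
contact_force: [0.2, 0.5, -0.2]
opening: 0.382
finger_force: 10.0
```

step_arm(increments=[[[0,0,0.5],[0,0,0]],[[0,0,2],[0,0,0]],[[0,0,3],[0,0,0]],[[0,0,3.5],[0,0,0]],[[0,-1,3],[0,0,0]],[[0.5,-2,2],[0,0,0]],[[1,-3,1],[0,0,0]],[[1.5,-3,0],[0,0,0]],[[1.5,-3,0],[0,0,0]],[[1.5,-3,0],[0,0,0]]])

```text
clock: 15.55
tool_pos: [0.5822, 0.2017, 0.2541]
eef_rot: [0.707, 0.707, -0.0, 0.0]
contact_force: [0.7, 0.4, -1.9]
opening: 0.381
finger_force: 10.0
```

step_arm(increments=[[[1.5,-3,0],[0,0,0]],[[1.5,-3,0],[0,0,0]],[[1.5,-3,0],[0,0,0]],[[1.5,-3,0],[0,0,0]],[[1,-3,0],[0,0,0]],[[0,-1.5,0],[0,0,0]],[[0,-0.9,0],[0,0,0]],[[0,0,0],[0,0,0]],[[0,0,0],[0,0,0]],[[0,0,0],[0,0,0]]])

```text
clock: 16.55
tool_pos: [0.6516, 0.0316, 0.2539]
eef_rot: [0.706, 0.708, 0.001, -0.001]
contact_force: [0.2, 0.4, -1.0]
opening: 0.377
finger_force: 10.0
```

step_arm(increments=[[[0,0,-1],[0,0,0]],[[0,0,-2],[0,0,0]],[[0,0,-1.5],[0,0,0]],[[0,0,-0.8],[0,0,0]],[[0,0,-0.5],[0,0,0]],[[0,0,-0.3],[0,0,0]],[[0,0,-0.2],[0,0,0]],[[0,0,-0.1],[0,0,0]],[[0,0,0],[0,0,0]],[[0,0,0],[0,0,0]]])

```text
clock: 17.55
tool_pos: [0.6523, 0.029, 0.1901]
eef_rot: [0.707, 0.707, 0.0, 0.0]
contact_force: [-0.3, 0.2, -1.6]
opening: 0.38
finger_force: 10.0
```

step_arm(increments=[[[0,0,-0.1],[0,0,0]],[[0,0,0],[0,0,0]],[[0,0,0],[0,0,0]],[[0,0,0],[0,0,0]],[[0,0,0],[0,0,0]],[[0,0,0],[0,0,0]],[[0,0,0],[0,0,0]],[[0,0,0],[0,0,0]],[[0,0,0],[0,0,0]],[[0,0,0],[0,0,0]]])

```text
clock: 18.55
tool_pos: [0.6521, 0.0291, 0.1888]
eef_rot: [0.707, 0.707, 0.0, 0.0]
contact_force: [0.1, -0.1, 1.7]
opening: 0.384
finger_force: 10.0
```

Touching lightly; down 0.5 mm more, release and rise.

step_arm(increments=[[[0,0,-0.05],[0,0,0]],[[0,0,0],[0,0,0]],[[0,0,0],[0,0,0]],[[0,0,0],[0,0,0]],[[0,0,0],[0,0,0]],[[0,0,0],[0,0,0]],[[0,0,0],[0,0,0]],[[0,0,0],[0,0,0]],[[0,0,0],[0,0,0]],[[0,0,0],[0,0,0]]], fingers=1)

```text
clock: 19.55
tool_pos: [0.652, 0.029, 0.1883]
eef_rot: [0.707, 0.707, 0.0, 0.0]
contact_force: [0.0, -0.4, 0.4]
opening: 0.998
finger_force: 0.0
```

step_arm(increments=[[[0,0,1],[0,0,0]],[[0,0,3],[0,0,0]],[[0,0,3],[0,0,0]],[[0,0,2],[0,0,0]],[[-1,2,0],[0,0,0]],[[-2,3,0],[0,0,0]],[[-2.5,4,0],[0,0,0]],[[-2.5,4,0],[0,0,0]],[[-2.5,4,0],[0,0,0]],[[-2.5,4,0],[0,0,0]]])

```text
clock: 20.55
tool_pos: [0.5211, 0.2406, 0.2793]
eef_rot: [0.707, 0.707, 0.001, 0.0]
contact_force: [1.0, 1.0, 0.1]
opening: 1.001
finger_force: 0.0
```

step_arm(increments=[[[-2.5,4,0],[0,0,0]],[[-2.5,4,0],[0,0,0]],[[-2.5,4,0],[0,0,0]],[[-1.5,2,0],[0,0,0]],[[-1,1,0],[0,0,0]],[[-0.2,0.4,0],[0,0,0]],[[0,0,0],[0,0,0]],[[0,0,0],[0,0,0]],[[0,0,0],[0,0,0]],[[0,0,0],[0,0,0]]])

```text
clock: 21.55
tool_pos: [0.421, 0.3919, 0.2782]
eef_rot: [0.708, 0.706, -0.0, 0.0]
contact_force: [0.7, 0.6, 0.6]
opening: 1.0
finger_force: 0.0
```

```bash
python3 - <<'E'
from chk import *
im,d,X,ray,o=look('wrist','w5')
s=r.get_state();print(s['tool_pos'],s['contact_force'],s['opening'])
print('blue',stop(X,(.42,.393),.161))
for n in('scene','side'):
    im,d,X,ray,o=look(n,n+'5'); print(n,stop(X,(.42,.391),.161),'redseat',stop(X,(.652,.029),.246))
E
```

```text
[0.42074154 0.392177   0.27821844] [-0.19533918  0.52885779 -0.33621287] 1.005022742720494
blue (658, array([0.4184, 0.3963, 0.1565]), np.float64(0.164))
scene (73, array([0.4229, 0.3928, 0.1569]), np.float64(0.1647)) redseat (100, array([0.6537, 0.0305, 0.242 ]), np.float64(0.2499))
side (51, array([0.4178, 0.3932, 0.156 ]), np.float64(0.163)) redseat (86, array([0.6503, 0.0277, 0.2414]), np.float64(0.2485))
```

step_arm(increments=[[[-0.2,0.2,-2],[0,0,0]],[[0,0,-3],[0,0,0]],[[0,0,-3.5],[0,0,0]],[[0,0,-3.5],[0,0,0]],[[0,0,-3],[0,0,0]],[[0,0,-1.5],[0,0,0]],[[0,0,-0.7],[0,0,0]],[[0,0,-0.2],[0,0,0]],[[0,0,0],[0,0,0]],[[0,0,0],[0,0,0]]])

```text
clock: 22.7
tool_pos: [0.4186, 0.3956, 0.1053]
eef_rot: [0.707, 0.707, 0.001, -0.0]
contact_force: [0.2, 0.0, 0.4]
opening: 1.001
finger_force: 0.0
```

step_arm(increments=[[[0,0,0],[0,0,0]],[[0,0,0],[0,0,0]],[[0,0,0],[0,0,0]],[[0,0,0],[0,0,0]],[[0,0,0],[0,0,0]],[[0,0,0],[0,0,0]],[[0,0,0],[0,0,0]],[[0,0,0],[0,0,0]],[[0,0,0],[0,0,0]],[[0,0,0],[0,0,0]]], fingers=0)

```text
clock: 23.7
tool_pos: [0.4181, 0.395, 0.1042]
eef_rot: [0.707, 0.707, 0.0, 0.0]
contact_force: [0.3, -0.3, -0.8]
opening: 0.384
finger_force: 10.0
```

step_arm(increments=[[[0,0,0.5],[0,0,0]],[[0,0,2],[0,0,0]],[[0,0,3],[0,0,0]],[[0,0,3.5],[0,0,0]],[[0.5,-0.5,3],[0,0,0]],[[1.5,-1.5,2],[0,0,0]],[[2,-2.5,1],[0,0,0]],[[2.5,-3,0],[0,0,0]],[[2.5,-3,0],[0,0,0]],[[2.5,-3,0],[0,0,0]]])

```text
clock: 24.7
tool_pos: [0.5335, 0.2586, 0.2546]
eef_rot: [0.707, 0.707, -0.0, 0.0]
contact_force: [1.2, 0.2, -1.7]
opening: 0.381
finger_force: 10.0
```

step_arm(increments=[[[2.5,-3,0],[0,0,0]],[[2.5,-3,0],[0,0,0]],[[2.5,-3,0],[0,0,0]],[[2,-2,0],[0,0,0]],[[1.5,-0.8,0],[0,0,0]],[[0.8,-0.3,0],[0,0,0]],[[0,0,0],[0,0,0]],[[0,0,0],[0,0,0]],[[0,0,0],[0,0,0]],[[0,0,0],[0,0,0]]])

```text
clock: 25.7
tool_pos: [0.6503, 0.1401, 0.2545]
eef_rot: [0.706, 0.708, 0.0, -0.0]
contact_force: [0.4, 1.0, -1.3]
opening: 0.381
finger_force: 10.0
```

step_arm(increments=[[[0,0,-1],[0,0,0]],[[0,0,-2],[0,0,0]],[[0,0,-1.5],[0,0,0]],[[0,0,-0.8],[0,0,0]],[[0,0,-0.5],[0,0,0]],[[0,0,-0.3],[0,0,0]],[[0,0,-0.1],[0,0,0]],[[0,0,0],[0,0,0]],[[0,0,0],[0,0,0]],[[0,0,0],[0,0,0]]])

```text
clock: 26.7
tool_pos: [0.6513, 0.1391, 0.1927]
eef_rot: [0.707, 0.707, 0.0, 0.0]
contact_force: [0.0, -0.2, -1.2]
opening: 0.385
finger_force: 10.0
```

step_arm(increments=[[[0,0,-0.2],[0,0,0]],[[0,0,-0.1],[0,0,0]],[[0,0,0],[0,0,0]],[[0,0,-0.1],[0,0,0]],[[0,0,0],[0,0,0]],[[0,0,0],[0,0,0]],[[0,0,0],[0,0,0]],[[0,0,0],[0,0,0]],[[0,0,0],[0,0,0]],[[0,0,0],[0,0,0]]])

```text
clock: 27.7
tool_pos: [0.6516, 0.1389, 0.189]
eef_rot: [0.707, 0.707, 0.001, 0.001]
contact_force: [-0.7, -2.0, 4.6]
opening: 0.382
finger_force: 10.0
```

step_arm(increments=[[[0,0,0],[0,0,0]],[[0,0,0],[0,0,0]],[[0,0,0],[0,0,0]],[[0,0,0],[0,0,0]],[[0,0,0],[0,0,0]],[[0,0,1],[0,0,0]],[[0,0,2],[0,0,0]],[[0,0,3],[0,0,0]],[[0,0,3],[0,0,0]],[[0,0,1],[0,0,0]]], fingers=1)

```text
clock: 28.7
tool_pos: [0.6529, 0.1397, 0.2925]
eef_rot: [0.707, 0.707, 0.003, 0.002]
contact_force: [0.7, -0.2, 0.6]
opening: 1.0
finger_force: 0.0
```

step_arm(increments=[[[-2,-1,0],[0,0,0]],[[-2.5,-2,0],[0,0,-5]],[[-2.5,-3,0],[0,0,-5]],[[-2.5,-4,0],[0,0,-5]],[[-2.5,-4,0],[0,0,-5]],[[-2.5,-4,0],[0,0,-5]],[[-2,-4,0],[0,0,-5]],[[-2,-4,0],[0,0,-5]],[[-2,-4,0],[0,0,-5]],[[-1.5,-4,0],[0,0,-5]]])

```text
clock: 29.7
tool_pos: [0.4292, -0.2023, 0.2881]
eef_rot: [0.925, 0.381, -0.0, -0.0]
contact_force: [0.7, -0.6, -0.2]
opening: 0.997
finger_force: 0.0
```

step_arm(increments=[[[-1,-4,0],[0,0,-5]],[[0,-4,0],[0,0,-5]],[[0,-4,0],[0,0,-5]],[[0,-3,0],[0,0,-5]],[[0,-2,0],[0,0,-5]],[[0,-0.3,0],[0,0,-3]],[[0,0,0],[0,0,0]],[[0,0,0],[0,0,0]],[[0,0,0],[0,0,0]],[[0,0,0],[0,0,0]]])

```text
clock: 30.7
tool_pos: [0.4212, -0.3733, 0.2883]
eef_rot: [0.989, 0.149, 0.0, -0.0]
contact_force: [-0.2, -0.0, -0.4]
opening: 0.998
finger_force: 0.0
```

```bash
cat > tm.py <<'E'
from chk import *
def timer(X,m,z0=.046,z1=.0515):
    """block-top rectangle from colour blob pixels"""
    mm=cv2.dilate(m.astype(np.uint8),np.ones((9,9)))>0
    P=X[m&(X[...,2]>z0)&(X[...,2]<z1)]
    L=X[mm&(X[...,2]>.056)&(X[...,2]<.085)]
    return len(P),yaw(P),len(L),(((L.min(0)+L.max(0))/2).round(4),L[:,2].max().round(4),yaw(L)) if len(L)>3 else None
def alltimers(n,name=None):
    im,d,X,ray,o=look(n,name)
    for k in('red','blue','yellow'):
        for c,b,a in blobs(masks(im,X)[k],40):
            p=np.median(X[b],0)
            if p[1]<-.1 and p[0]<.54 and p[2]<.055 and p[1]>-.5: print(n,k,c,a,p.round(3),timer(X,b))
E
python3 - <<'E'
from tm import *
s=r.get_state();print(s['tool_pos'],s['q'],s['contact_force'],s['opening'])
for n in('wrist','scene','side'): alltimers(n,n+'6')
for n in('scene','side'):
    im,d,X,ray,o=look(n); print(n,'redseat',stop(X,(.652,.029),.246),'blueseat',stop(X,(.652,.139),.246))
E
```

```text
[ 0.42117781 -0.37328145  0.28829504] [ 0.55320196  0.52102108  0.14824195  1.66871062 -0.09035597  0.95864709
 -0.53849072] [-0.24158203 -0.02733357 -0.35571113] 0.9978381694688734
wrist red [318. 162.] 679 [ 0.431 -0.369  0.047] (378, (array([ 0.4206, -0.3723]), array([0.0292, 0.0445]), 19.8), 104, (array([ 0.4208, -0.3733,  0.0687]), np.float64(0.0809), (array([ 0.4209, -0.3732]), array([0.0056, 0.0318]), 18.2)))
wrist blue [347.  89.] 357 [ 0.535 -0.375  0.03 ] (0, (array([0., 0.]), array([0., 0.]), 0.0), 376, (array([ 0.555 , -0.3934,  0.0696]), np.float64(0.0816), (array([ 0.5481, -0.3869]), array([0.0803, 0.0345]), 63.0)))
wrist blue [208. 137.] 885 [ 0.417 -0.203  0.043] (400, (array([ 0.407 , -0.1942]), array([0.0473, 0.0286]), 71.2), 100, (array([ 0.4065, -0.1921,  0.0673]), np.float64(0.0786), (array([ 0.4078, -0.1926]), array([0.0355, 0.0057]), 67.1)))
wrist yellow [261. 105.] 857 [ 0.485 -0.268  0.047] (524, (array([ 0.4784, -0.2642]), array([0.0464, 0.0312]), 78.2), 126, (array([ 0.479 , -0.2639,  0.0698]), np.float64(0.082), (array([ 0.4788, -0.2639]), array([0.0334, 0
[... 962 characters left out ...]

side blue [291. 300.] 285 [ 0.4   -0.212  0.039] (91, (array([ 0.4045, -0.1972]), array([0.0421, 0.0272]), 70.9), 36, (array([ 0.4036, -0.1938,  0.0683]), np.float64(0.0798), (array([ 0.4057, -0.194 ]), array([0.0298, 0.0062]), 71.8)))
side yellow [332. 308.] 292 [ 0.471 -0.284  0.036] (76, (array([ 0.4761, -0.266 ]), array([0.0438, 0.0277]), 78.0), 36, (array([ 0.4779, -0.2657,  0.0671]), np.float64(0.0775), (array([ 0.4782, -0.2657]), array([0.0301, 0.0063]), 79.3)))
scene redseat (103, array([0.6535, 0.0305, 0.2419]), np.float64(0.2494)) blueseat (106, array([0.6548, 0.1397, 0.2408]), np.float64(0.2473))
side redseat None blueseat (79, array([0.6495, 0.1368, 0.2417]), np.float64(0.2489))
```

View pics/wrist6.png

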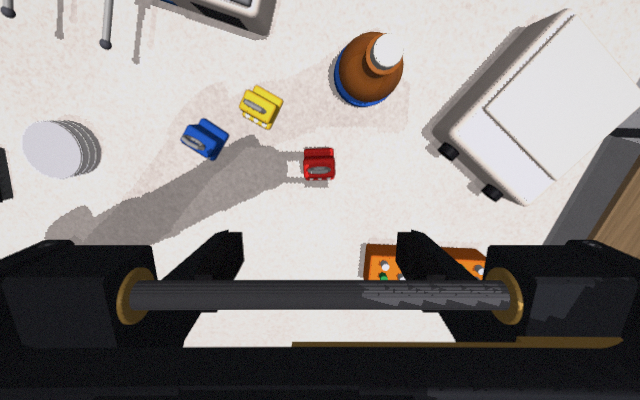

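Red timer at (318,162), blue (208,137), yellow (261,105), all standing. The finished flask stands upright in the blue ring. Now grasping red.

step_arm(increments=[[[0,0,-2],[0,0,2]],[[0,0,-4],[0,0,0]],[[0,0,-4],[0,0,0]],[[0,0,-4],[0,0,0]],[[0,0,-4],[0,0,0]],[[0,0,-4],[0,0,0]],[[0,0,-2.5],[0,0,0]],[[0,0,-1.5],[0,0,0]],[[0,0,-0.8],[0,0,0]],[[0,0,0],[0,0,0]]])

```text
clock: 31.95
tool_pos: [0.4211, -0.374, 0.02]
eef_rot: [0.986, 0.165, -0.0, -0.0]
contact_force: [0.5, -0.1, 0.2]
opening: 0.998
finger_force: 0.0
```

step_arm(increments=[[[0,0,0],[0,0,0]],[[0,0,0],[0,0,0]],[[0,0,0],[0,0,0]],[[0,0,0],[0,0,0]],[[0,0,0],[0,0,0]],[[0,0,0],[0,0,0]],[[0,0,0],[0,0,0]],[[0,0,0],[0,0,0]],[[0,0,0],[0,0,0]],[[0,0,0],[0,0,0]]], fingers=0, grip_force=15)

```text
clock: 32.95
tool_pos: [0.4211, -0.3739, 0.0205]
eef_rot: [0.986, 0.165, 0.0, 0.0]
contact_force: [-0.7, 1.6, 5.4]
opening: 0.536
finger_force: 15.0
```

step_arm(increments=[[[0,0,1],[0,0,0]],[[0,0,3],[0,0,0]],[[0,0,4],[0,0,0]],[[0,1,4],[0,0,-2]],[[0,3,2],[0,0,-3]],[[0,4,0],[0,0,-3]],[[0,4,0],[0,0,-3]],[[0,4,0],[0,0,-3]],[[0,4,0],[0,0,-3]],[[0.5,4,0],[0,0,-2]]])

```text
clock: 33.95
tool_pos: [0.4251, -0.1326, 0.1606]
eef_rot: [1.0, -0.001, -0.0, -0.0]
contact_force: [1.1, -0.1, -1.0]
opening: 0.538
finger_force: 15.0
```

step_arm(increments=[[[0.5,4,0],[0,0,0]],[[0.5,4,0],[0,0,0]],[[0.5,4,0],[0,0,0]],[[0.5,2.5,0],[0,0,0]],[[0.4,1.5,0],[0,0,0]],[[0,0.3,-2],[0,0,0]],[[0,0,-4],[0,0,0]],[[0,0,-4],[0,0,0]],[[0,0,-2],[0,0,0]],[[0,0,0],[0,0,0]]])

```text
clock: 34.95
tool_pos: [0.4486, 0.0289, 0.0383]
eef_rot: [1.0, -0.0, -0.002, -0.0]
contact_force: [-0.2, -0.1, -1.5]
opening: 0.536
finger_force: 15.0
```

step_arm(increments=[[[0,0,0],[0,0,0]],[[0,0,0],[0,0,0]],[[0,0,0],[0,0,0]],[[0,0,0],[0,0,0]],[[0,0,0],[0,0,0]],[[0,0,0],[0,0,0]],[[0,0,0],[0,0,0]],[[0,0,0],[0,0,0]],[[0,0,0],[0,0,0]],[[0,0,0],[0,0,0]]])

```text
clock: 35.95
tool_pos: [0.45, 0.029, 0.0402]
eef_rot: [1.0, 0.0, -0.0, 0.0]
contact_force: [-0.4, 0.1, -0.5]
opening: 0.535
finger_force: 15.0
```

```bash
cat > pk.py <<'E'
from tm import *
import sys
y0,x0=float(sys.argv[1]),float(sys.argv[2]);k=sys.argv[3];tag=sys.argv[4]
s=r.get_state();print(s['tool_pos'],s['contact_force'])
for n in('wrist','scene','side'):
    im,d,X,ray,o=look(n,n+tag)
    pg=X[(X[...,2]>.084)&(X[...,2]<.091)&(X[...,0]>.495)&(X[...,0]<.57)&(abs(X[...,1]-y0)<.02)]
    if len(pg)>4: print(n,'peg',len(pg),pg.mean(0).round(4),np.polyfit(pg[:,0]-.53,pg[:,1],1).round(4),pg.max(0).round(3))
    h=cv2.cvtColor(im,cv2.COLOR_RGB2HSV)
    L=X[(abs(X[...,1]-y0)<.022)&(abs(X[...,0]-x0)<.012)&(X[...,2]>.07)&(X[...,2]<.105)&(h[...,1]<90)&(h[...,2]>60)]
    if len(L)>4: print(n,'loop',len(L),((L.min(0)+L.max(0))/2).round(4),L.min(0).round(3),L.max(0).round(3))
E
python3 pk.py .0293 .45 red 7
python3 -c "
import cv2,numpy as np
a=cv2.resize(cv2.imread('pics/side7.png')[140:260,220:380],(800,600));cv2.imwrite('pics/c7.png',a)"
```

```text
[0.45001524 0.02902464 0.04020801] [-0.37010062  0.06361239 -0.51827043]
wrist peg 3267 [0.5319 0.0298 0.0869] [-0.0016  0.0298] [0.565 0.035 0.091]
wrist loop 1419 [0.4505 0.0283 0.0852] [0.447 0.012 0.07 ] [0.454 0.045 0.1  ]
scene loop 25 [0.4536 0.0273 0.0848] [0.45  0.012 0.071] [0.457 0.042 0.098]
side peg 28 [0.5518 0.0271 0.087 ] [0.023  0.0266] [0.57  0.035 0.091]
side loop 5 [0.4483 0.0343 0.073 ] [0.447 0.03  0.071] [0.45  0.038 0.075]
```

View pics/c7.png

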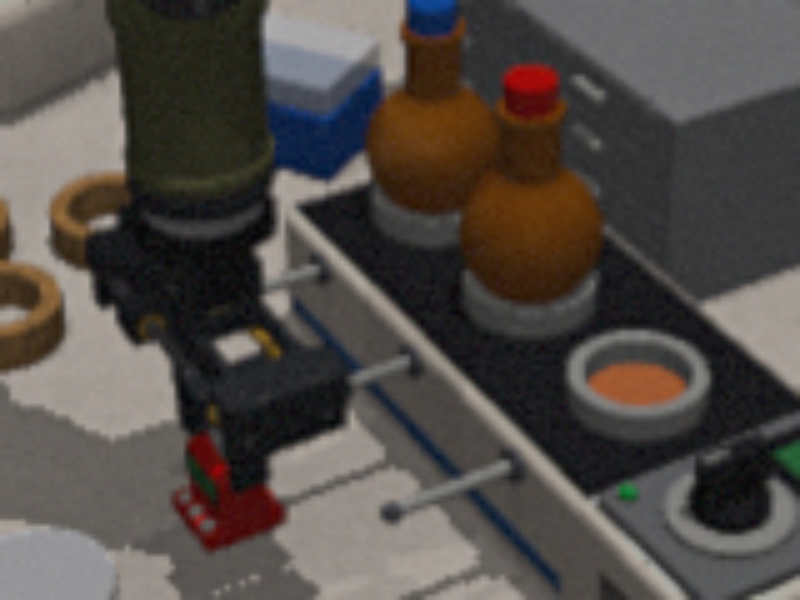

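The red timer hangs from the gripper in front of the middle peg (peg at ~(380,370) in the crop), and both flasks are upright. Loop height and y match the peg to about 1 mm, so I'll insert.

step_arm(increments=[[[0.5,0.1,0],[0,0,0]],[[1,0,0],[0,0,0]],[[1,0,0],[0,0,0]],[[1,0,0],[0,0,0]],[[1,0,0],[0,0,0]],[[1,0,0],[0,0,0]],[[0.8,0,0],[0,0,0]],[[0.5,0,0],[0,0,0]],[[0,0,0],[0,0,0]],[[0,0,0],[0,0,0]]])

```text
clock: 37.1
tool_pos: [0.5175, 0.03, 0.0401]
eef_rot: [1.0, 0.0, -0.0, 0.0]
contact_force: [0.4, 0.3, -0.7]
opening: 0.535
finger_force: 15.0
```

step_arm(increments=[[[0,0,-0.2],[0,0,0]],[[0,0,-0.2],[0,0,0]],[[0,0,-0.1],[0,0,0]],[[0,0,-0.1],[0,0,0]],[[0,0,-0.1],[0,0,0]],[[0,0,0],[0,0,0]],[[0,0,0],[0,0,0]],[[0,0,0],[0,0,0]],[[0,0,0],[0,0,0]],[[0,0,0],[0,0,0]]])

```text
clock: 38.1
tool_pos: [0.5182, 0.0299, 0.0344]
eef_rot: [1.0, -0.0, 0.0, -0.0]
contact_force: [-1.2, -0.1, 11.1]
opening: 0.537
finger_force: 15.0
```

step_arm(increments=[[[0,0,0.1],[0,0,0]],[[0,0,0],[0,0,0]],[[0,0,0],[0,0,0]],[[0,0,0],[0,0,0]],[[0,0,0],[0,0,0]],[[0,0,0],[0,0,0]],[[0,0,0],[0,0,0]],[[0,0,0],[0,0,0]],[[0,0,0],[0,0,0]],[[0,0,0],[0,0,0]]], fingers=1)

```text
clock: 39.1
tool_pos: [0.518, 0.03, 0.0342]
eef_rot: [1.0, -0.0, -0.0, 0.0]
contact_force: [0.1, 0.4, 0.0]
opening: 1.0
finger_force: 0.0
```

step_arm(increments=[[[0,0,0.5],[0,0,0]],[[0,0,1.5],[0,0,0]],[[0,0,3],[0,0,0]],[[0,0,3],[0,0,0]],[[-1,0,3],[0,0,0]],[[-2,-1,1],[0,0,3]],[[-2,-2,1],[0,0,3]],[[-2,-3,0],[0,0,3]],[[-2,-4,0],[0,0,3]],[[-1,-4,0],[0,0,3]]])

```text
clock: 40.1
tool_pos: [0.416, -0.1107, 0.1647]
eef_rot: [0.991, 0.132, -0.001, -0.0]
contact_force: [0.3, -1.3, -0.2]
opening: 0.999
finger_force: 0.0
```

step_arm(increments=[[[-1,-4,2],[0,0,3]],[[0,-3,2],[0,0,0]],[[0,-1,1],[0,0,0]],[[0,0,0],[0,0,0]],[[0,0,0],[0,0,0]],[[0,0,0],[0,0,0]],[[0,0,0],[0,0,0]],[[0,0,0],[0,0,0]],[[0,0,0],[0,0,0]],[[0,0,0],[0,0,0]]])

```text
clock: 41.1
tool_pos: [0.408, -0.1898, 0.2141]
eef_rot: [0.988, 0.157, -0.0, -0.0]
contact_force: [0.4, 0.0, 0.1]
opening: 1.002
finger_force: 0.0
```

```bash
python3 - <<'E'
from tm import *
s=r.get_state();print(s['tool_pos'],s['eef_rot'],s['contact_force'],s['opening'])
for n in('wrist','scene','side'): alltimers(n,n+'8')
for n in('scene','side'):
    im,d,X,ray,o=look(n)
    for c,b,a in blobs(masks(im,X)['red'],10):
        p=np.median(X[b],0)
        if p[0]<.6 and p[2]<.1: print(n,c,a,p.round(3),X[b].min(0).round(3),X[b].max(0).round(3))
a=cv2.resize(cv2.imread('pics/side8.png')[140:260,220:380],(400,300));b=cv2.resize(cv2.imread('pics/scene8.png')[120:240,200:360],(400,300))
cv2.imwrite('pics/c8.png',np.hstack([a,b]))
E
```

```text
[ 0.40799448 -0.18975696  0.21408299] [ 9.87655365e-01  1.56642428e-01 -1.68410435e-04 -4.26964297e-05] [0.37266121 0.03704455 0.13405222] 1.001596973531311
wrist blue [313. 199.] 997 [ 0.377 -0.191  0.045] (464, (array([ 0.3663, -0.1912]), array([0.046 , 0.0282]), 73.4), 148, (array([ 0.3658, -0.1917,  0.0682]), np.float64(0.0801), (array([ 0.3653, -0.1919]), array([0.0332, 0.0059]), 72.4)))
wrist yellow [391. 137.] 1070 [ 0.484 -0.256  0.048] (678, (array([ 0.4789, -0.2627]), array([0.0458, 0.0287]), 78.6), 164, (array([ 0.4783, -0.2623,  0.0686]), np.float64(0.0804), (array([ 0.4786, -0.2623]), array([0.0304, 0.0059]), 78.2)))
scene blue [274. 162.] 108 [ 0.383 -0.189  0.034] (28, (array([ 0.3736, -0.1917]), array([0.0234, 0.0398]), 1.5), 16, (array([ 0.3691, -0.1908,  0.066 ]), np.float64(0.0757), (array([ 0.369, -0.191]), array([0.0283, 0.0055]), 75.6)))
scene yellow [247. 181.] 131 [ 0.493 -0.263  0.04 ] (39, (array([ 0.4891, -0.2611]), array([0.0271, 0.04  ]), 15.7), 21, (array([ 0.4838, -0.2632,  0.066 ]), np.float64(0.0757), (array([ 0.481 , -0.2633]), array([0.0308, 0.0077]), 72.4)))
side blue [276. 307.] 319 [ 0.36  -0.211  0.038] (97, (array([ 0.364 , -0.1936]), array([0.0461, 0.0276]), 73.7), 33, (array([ 0.3626, -0.1946,  0.067 ]), np.float64(0.0781), (array([ 0.3634, -0.1947]), array([0.0303, 0.0059]), 76.0)))
side yellow [332. 308.] 299 [ 0.472 -0.283  0.037] (74, (array([ 0.4765, -0.2676]), array([0.0454, 0.0263]), 79.9), 37, (array([ 0.4773, -0.2662,  0.0682]), np.float64(0.08), (array([ 0.4779, -0.2665]), array([0.029 , 0.0061]), 77.3)))
side [288. 232.] 174 [0.512 0.008 0.047] [0.492 0.003 0.017] [0.54  0.044 0.067]
```

View pics/c8.png

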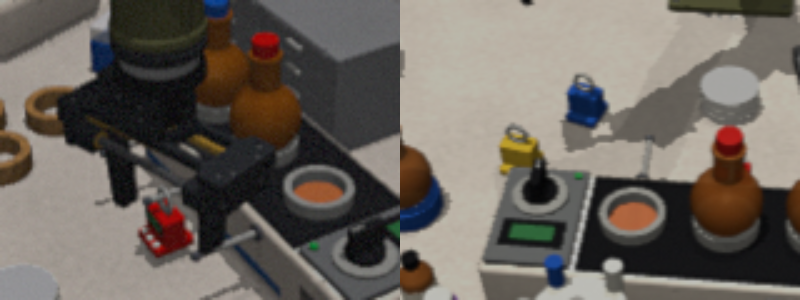

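The blue timer was knocked; it is now at about (0.366,-0.192), yaw −17°. The red one hangs on the middle peg. Going to blue.

step_arm(increments=[[[-1,-0.1,0],[0,0,-7]],[[-1.5,-0.1,0],[0,0,-7]],[[-1.2,0,0],[0,0,-7]],[[-0.5,0,-2],[0,0,-7]],[[0,0,-3],[0,0,-7]],[[0,0,-4],[0,0,0]],[[0,0,-2],[0,0,0]],[[0,0,0],[0,0,0]],[[0,0,0],[0,0,0]],[[0,0,0],[0,0,0]]])

```text
clock: 42.35
tool_pos: [0.3667, -0.1924, 0.1053]
eef_rot: [0.989, -0.148, 0.001, 0.0]
contact_force: [-0.1, 0.2, -1.4]
opening: 1.003
finger_force: 0.0
```

```bash
python3 - <<'E'
from tm import *
s=r.get_state();print(s['tool_pos'],s['eef_rot'],s['q'],s['contact_force'],s['opening'])
alltimers('wrist','w9')
E
```

```text
[ 0.36672819 -0.19242859  0.10525772] [ 9.89011369e-01 -1.47835514e-01  1.00207308e-03  4.11878670e-04] [ 0.27495265  0.6634165   0.1543416   2.29329997 -0.46827739  0.21062511
 -1.01149869] [-0.05052982  0.22604661 -1.39996133] 1.003154850718236
wrist blue [318. 190.] 2020 [ 0.377 -0.196  0.046] (1014, (array([ 0.3658, -0.1916]), array([0.0465, 0.0284]), 72.9), 232, (array([ 0.3654, -0.1918,  0.0674]), np.float64(0.0787), (array([ 0.3654, -0.1917]), array([0.0324, 0.0061]), 72.6)))
wrist yellow [361.  43.] 2011 [ 0.474 -0.256  0.048] (1646, (array([ 0.4787, -0.2631]), array([0.0468, 0.029 ]), 77.9), 340, (array([ 0.4785, -0.263 ,  0.0681]), np.float64(0.08), (array([ 0.4786, -0.2631]), array([0.0325, 0.006 ]), 78.4)))
wrist yellow [375.  73.] 209 [ 0.457 -0.269  0.014] (0, (array([0., 0.]), array([0., 0.]), 0.0), 0, None)
wrist yellow [353.  75.] 114 [ 0.461 -0.253  0.014] (0, (array([0., 0.]), array([0., 0.]), 0.0), 0, None)
```

step_arm(increments=[[[-0.1,0,-1],[0,0,0]],[[0,0,-2],[0,0,0]],[[0,0,-1.5],[0,0,0]],[[0,0,-0.5],[0,0,0]],[[0,0,0],[0,0,0]],[[0,0,0],[0,0,0]],[[0,0,0],[0,0,0]],[[0,0,0],[0,0,0]],[[0,0,0],[0,0,0]],[[0,0,0],[0,0,0]]])

```text
clock: 43.4
tool_pos: [0.3652, -0.192, 0.0544]
eef_rot: [0.989, -0.148, 0.0, 0.0]
contact_force: [0.4, 0.2, 0.7]
opening: 1.003
finger_force: 0.0
```

```bash
python3 -c "
from h import *
s=r.get_state();print(s['tool_pos'],s['q'],s['eef_rot'])"
```

```text
[ 0.36517488 -0.19199776  0.05442779] [ 0.35034195  0.77560556  0.0356104   2.32174789 -0.51258469  0.0506262
 -0.9795727 ] [ 9.89025472e-01 -1.47744936e-01  1.95839155e-04  1.01408332e-04]
```

Joint 6 is near its lower limit here, so I'll tilt the tool 12° about the closing axis (tip toward the base), drag-carry the timer outward and regrasp it vertically.

step_arm(increments=[[[0,0,1.5],[0,0,0]],[[0,0,0.5],[1,3,0]],[[-0.1,0,0],[1.2,4,0]],[[-0.2,0.1,0],[1.3,4.5,0]],[[0,0,0],[0,0,0]],[[0,0,-1],[0,0,0]],[[0,0,-1],[0,0,0]],[[0,0,0],[0,0,0]],[[0,0,0],[0,0,0]],[[0,0,0],[0,0,0]]])

```text
clock: 44.4
tool_pos: [0.3616, -0.1911, 0.0543]
eef_rot: [0.984, -0.147, -0.104, -0.015]
contact_force: [-0.4, 0.3, -0.1]
opening: 1.0
finger_force: 0.0
```

```bash
python3 -c "
from h import *
from scipy.spatial.transform import Rotation as Ro
s=r.get_state();M=Ro.from_quat(s['eef_rot']).as_matrix();print(s['tool_pos'],s['q'],M.round(3));print('grasp',s['tool_pos']-.019*M[:,2],s['contact_force'])"
```

```text
[ 0.36161011 -0.1910526   0.05434634] [ 0.19196986  0.83897169  0.28257198  2.13377712 -0.44919532  0.44074596
 -1.03166763] [[ 0.935 -0.293 -0.199]
 [-0.287 -0.956  0.061]
 [-0.208  0.    -0.978]]
grasp [ 0.36539474 -0.19221079  0.07292954] [-0.39404107  0.30845163 -0.08510975]
```

step_arm(increments=[[[0,0,-1],[0,0,0]],[[0,0,-1.2],[0,0,0]],[[0,0,-0.8],[0,0,0]],[[0,0,-0.4],[0,0,0]],[[0,0,0],[0,0,0]],[[0,0,0],[0,0,0]],[[0,0,0],[0,0,0]],[[0,0,0],[0,0,0]],[[0,0,0],[0,0,0]],[[0,0,0],[0,0,0]]])

```text
clock: 45.4
tool_pos: [0.3621, -0.191, 0.0204]
eef_rot: [0.984, -0.147, -0.103, -0.015]
contact_force: [0.9, 1.4, 0.4]
opening: 1.005
finger_force: 0.0
```

step_arm(increments=[[[0,0,0],[0,0,0]],[[0,0,0],[0,0,0]],[[0,0,0],[0,0,0]],[[0,0,0],[0,0,0]],[[0,0,0],[0,0,0]],[[0,0,0],[0,0,0]],[[0,0,0],[0,0,0]],[[0,0,0.5],[0,0,0]],[[0,0,0.5],[0,0,0]],[[0,0,0],[0,0,0]]], fingers=0)

```text
clock: 46.4
tool_pos: [0.3623, -0.1912, 0.0309]
eef_rot: [0.984, -0.147, -0.103, -0.015]
contact_force: [-0.3, 0.1, -0.1]
opening: 0.537
finger_force: 15.0
```

```bash
python3 -c "
from h import *
s=r.get_state();print(s['tool_pos'],s['q'],s['contact_force'],s['opening'])"
```

```text
[ 0.36232426 -0.19120438  0.03088048] [ 0.21177337  0.8830814   0.24858179  2.1373899  -0.46908057  0.38593292
 -1.01895869] [-0.33904971  0.14318834 -0.13505427] 0.5371758700350885
```

step_arm(increments=[[[0.5,0.5,0.5],[0,0,0]],[[1.5,1.5,0],[0,0,4]],[[1.5,2,0],[0,0,4]],[[1.5,2,0],[0,0,4]],[[1.3,1.5,0],[0,0,5]],[[0.5,0.6,0],[0,0,0]],[[0,0,-0.5],[0,0,0]],[[0,0,-0.5],[0,0,0]],[[0,0,-0.4],[0,0,0]],[[0,0,0],[0,0,0]]])

```text
clock: 47.4
tool_pos: [0.4288, -0.111, 0.0207]
eef_rot: [0.994, -0.001, -0.106, 0.0]
contact_force: [-0.2, 0.5, -1.0]
opening: 0.538
finger_force: 15.0
```

step_arm(increments=[[[0,0,0],[0,0,0]],[[0,0,0],[0,0,0]],[[0,0,0],[0,0,0]],[[0,0,0],[0,0,0]],[[0,0,0],[0,0,0]],[[0,0,0],[0,0,0]],[[0,0,2],[0,0,0]],[[0,0,3],[0,0,0]],[[0.2,0,2],[0,-6,0]],[[0.2,0,0],[0,-6,0]]], fingers=1)

```text
clock: 48.4
tool_pos: [0.4366, -0.1106, 0.0933]
eef_rot: [1.0, 0.001, 0.004, 0.002]
contact_force: [0.3, -0.7, -0.3]
opening: 0.999
finger_force: 0.0
```

step_arm(increments=[[[0,0,0],[0,0,0]],[[0,0,0],[0,0,0]],[[0,0,0],[0,0,0]],[[0,0,0],[0,0,0]],[[0,0,0],[0,0,0]],[[0,0,0],[0,0,0]],[[0,0,0],[0,0,0]],[[0,0,0],[0,0,0]],[[0,0,0],[0,0,0]],[[0,0,0],[0,0,0]]])

```text
clock: 49.4
tool_pos: [0.434, -0.11, 0.0913]
eef_rot: [1.0, -0.0, -0.0, 0.0]
contact_force: [-0.2, 0.6, 0.1]
opening: 1.001
finger_force: 0.0
```

```bash
python3 - <<'E'
from tm import *
from scipy.spatial.transform import Rotation as Ro
s=r.get_state();print(s['tool_pos'],Ro.from_quat(s['eef_rot']).as_matrix().round(3),s['q'].round(2) if hasattr(s['q'],'round') else s['q'],s['contact_force'],s['opening'])
alltimers('wrist','w10');alltimers('side','s10')
E
```

```text
[ 0.43400743 -0.10996497  0.09126125] [[ 1. -0. -0.]
 [-0. -1. -0.]
 [-0.  0. -1.]] [ 0.04  0.71  0.17  2.21 -0.45  0.25 -0.97] [-0.23293437  0.57779042  0.107943  ] 1.0013848603022013
wrist blue [320. 194.] 2300 [ 0.446 -0.111  0.046] (1130, (array([ 0.4327, -0.1112]), array([0.0462, 0.0284]), 90.0), 216, (array([ 0.4325, -0.1115,  0.0669]), np.float64(0.0774), (array([ 0.4325, -0.1115]), array([0.0328, 0.0056]), 89.3)))
wrist blue [320. 217.] 48 [ 0.427 -0.112  0.048] (48, (array([ 0.4271, -0.1116]), array([0.0025, 0.0172]), 1.2), 154, (array([ 0.4329, -0.1115,  0.0677]), np.float64(0.0794), (array([ 0.4329, -0.1115]), array([0.0223, 0.0048]), 89.7)))
wrist yellow [501. 146.] 3200 [ 0.484 -0.252  0.047] (1783, (array([ 0.4791, -0.2628]), array([0.0471, 0.0294]), 78.0), 349, (array([ 0.4793, -0.2611,  0.0683]), np.float64(0.0801), (array([ 0.4795, -0.2614]), array([0.0307, 0.0059]), 78.0)))
wrist yellow [492. 173.] 51 [ 0.456 -0.266  0.014] (0, (array([0., 0.]), array([0., 0.]), 0.0), 0, None)
side blue [284. 277.] 227 [ 0.425 -0.133  0.032] (55, (array([ 0.4247, -0.117 ]), array([0.0217, 0.0456]), 28.5), 23, (array([ 0.4307, -0.1136,  0.0659]), np.float64(0.0754), (array([ 0.4306, -0.1135]), array([0.0293, 0.006 ]), 89.3)))
side yellow [331. 308.] 303 [ 0.472 -0.283  0.038] (78, (array([ 0.4768, -0.2661]), array([0.0453, 0.0264]), 79.9), 38, (array([ 0.4775, -0.2663,  0.0674]), np.float64(0.078), (array([ 0.478 , -0.2666]), array([0.0306, 0.0059]), 77.4)))
```

step_arm(increments=[[[-0.2,0,0],[0,4,0]],[[-0.1,-0.1,0],[0,3,0]],[[0,0,-1],[0,0,0]],[[0,0,-2],[0,0,0]],[[0,0,-2],[0,0,0]],[[0,0,-1.3],[0,0,0]],[[0,0,-0.7],[0,0,0]],[[0,0,0],[0,0,0]],[[0,0,0],[0,0,0]],[[0,0,0],[0,0,0]]])

```text
clock: 50.5
tool_pos: [0.4313, -0.1111, 0.0217]
eef_rot: [0.998, -0.0, -0.061, 0.0]
contact_force: [1.2, -0.1, 0.6]
opening: 1.001
finger_force: 0.0
```

step_arm(increments=[[[0,0,0],[0,0,0]],[[0,0,0],[0,0,0]],[[0,0,0],[0,0,0]],[[0,0,0],[0,0,0]],[[0,0,0],[0,0,0]],[[0,0,0],[0,0,0]],[[0,0,0],[0,0,0]],[[0,0,0],[0,0,0]],[[0,0,0],[0,0,0]],[[0,0,0],[0,0,0]]], fingers=0)

```text
clock: 51.5
tool_pos: [0.4311, -0.1109, 0.0213]
eef_rot: [0.998, -0.0, -0.061, 0.0]
contact_force: [0.1, -0.5, 0.4]
opening: 0.54
finger_force: 15.0
```

step_arm(increments=[[[0,0,1],[0,0,0]],[[0,0,3],[0,0,0]],[[0,0.5,4],[0,0,0]],[[0,1.5,2],[0,0,0]],[[0,3,0],[0,0,0]],[[0,4,0],[0,0,0]],[[0,4,0],[0,0,0]],[[0.5,4,0],[0,0,0]],[[0.5,4,0],[0,0,0]],[[0.5,2.5,0],[0,0,0]]])

```text
clock: 52.5
tool_pos: [0.4455, 0.1277, 0.1217]
eef_rot: [0.998, 0.002, -0.061, -0.001]
contact_force: [0.4, -0.1, -1.1]
opening: 0.533
finger_force: 15.0
```

step_arm(increments=[[[0.3,1.3,0],[0,0,0]],[[0,0.2,-1],[0,0,0]],[[0,0,-3],[0,0,0]],[[0,0,-2.5],[0,0,0]],[[0,0,-1.4],[0,0,0]],[[0,0,0],[0,0,0]],[[0,0,0],[0,0,0]],[[0,0,0],[0,0,0]],[[0,0,0],[0,0,0]],[[0,0,0],[0,0,0]]])

```text
clock: 53.5
tool_pos: [0.4494, 0.1391, 0.0429]
eef_rot: [0.998, -0.0, -0.061, 0.0]
contact_force: [-0.5, -0.3, -0.8]
opening: 0.536
finger_force: 15.0
```

```bash
python3 pk.py .139 .45 blue 11
```

```text
[0.44940594 0.13906879 0.04286071] [-0.52192269 -0.29782037 -0.75587978]
wrist peg 3723 [0.5339 0.1398 0.0869] [1.000e-04 1.398e-01] [0.566 0.145 0.091]
wrist loop 1160 [0.4463 0.1383 0.0845] [0.438 0.122 0.07 ] [0.454 0.155 0.099]
scene loop 39 [0.4498 0.1393 0.0848] [0.442 0.124 0.071] [0.457 0.154 0.099]
side peg 16 [0.5566 0.1374 0.0869] [0.0739 0.1354] [0.57  0.147 0.089]
side loop 20 [0.4514 0.1356 0.0853] [0.447 0.122 0.071] [0.456 0.149 0.099]
```

step_arm(increments=[[[0.5,0.1,0],[0,0,0]],[[1,0,0],[0,0,0]],[[1,0,0],[0,0,0]],[[1,0,0],[0,0,0]],[[1,0,0],[0,0,0]],[[1,0,0],[0,0,0]],[[0.5,0,0],[0,0,0]],[[0.3,0,0],[0,0,0]],[[0,0,0],[0,0,0]],[[0,0,0],[0,0,0]]])

```text
clock: 54.65
tool_pos: [0.5115, 0.14, 0.0422]
eef_rot: [0.998, -0.0, -0.062, 0.0]
contact_force: [-0.2, -0.4, -1.5]
opening: 0.54
finger_force: 15.0
```

step_arm(increments=[[[0,0,-0.2],[0,0,0]],[[0,0,-0.2],[0,0,0]],[[0,0,-0.1],[0,0,0]],[[0,0,-0.1],[0,0,0]],[[0,0,0],[0,0,0]],[[0,0,0],[0,0,0]],[[0,0,0],[0,0,0]],[[0,0,0],[0,0,0]],[[0,0,0],[0,0,0]],[[0,0,0],[0,0,0]]])

```text
clock: 55.65
tool_pos: [0.512, 0.1401, 0.0363]
eef_rot: [0.998, -0.0, -0.061, 0.0]
contact_force: [0.0, 0.3, -0.8]
opening: 0.54
finger_force: 15.0
```

step_arm(increments=[[[0,0,-0.1],[0,0,0]],[[0,0,0],[0,0,0]],[[0,0,0],[0,0,0]],[[0,0,0],[0,0,0]],[[0,0,0],[0,0,0]],[[0,0,0],[0,0,0]],[[0,0,0],[0,0,0]],[[0,0,0],[0,0,0]],[[0,0,0],[0,0,0]],[[0,0,0],[0,0,0]]])

```text
clock: 56.65
tool_pos: [0.5121, 0.14, 0.0354]
eef_rot: [0.998, -0.0, -0.061, 0.0]
contact_force: [0.8, -0.6, 5.4]
opening: 0.539
finger_force: 15.0
```

step_arm(increments=[[[0,0,0],[0,0,0]],[[0,0,0],[0,0,0]],[[0,0,0],[0,0,0]],[[0,0,0],[0,0,0]],[[0,0,0],[0,0,0]],[[0,0,0],[0,0,0]],[[0,0,0],[0,0,0]],[[0,0,0],[0,0,0]],[[0,0,0],[0,0,0]],[[0,0,0],[0,0,0]]], fingers=1)

```text
clock: 57.65
tool_pos: [0.512, 0.14, 0.0353]
eef_rot: [0.998, -0.0, -0.061, 0.0]
contact_force: [-1.1, 0.6, -0.0]
opening: 0.994
finger_force: 0.0
```

step_arm(increments=[[[0,0,0.5],[0,0,0]],[[0,0,1.5],[0,0,0]],[[0,0,3],[0,0,0]],[[0,0,3],[0,0,0]],[[-1,0,3],[0,0,0]],[[-2,-1,3],[0,-3,0]],[[-2,-2,3],[0,-4,0]],[[-2,-3,3],[0,0,0]],[[-2,-4,3],[0,0,0]],[[0,-4,1],[0,0,0]]])

```text
clock: 58.65
tool_pos: [0.4216, 0.0021, 0.2761]
eef_rot: [1.0, 0.001, 0.001, -0.001]
contact_force: [0.8, 0.2, -0.1]
opening: 1.0
finger_force: 0.0
```

step_arm(increments=[[[0,-2,0],[0,0,8]],[[1,-2.5,0],[0,0,8]],[[1.5,-2.5,0],[0,0,8]],[[1.5,-2.5,0],[0,0,8]],[[1.5,-2.5,0],[0,0,8]],[[1.5,-2.5,0],[0,0,8]],[[1.5,-2,0],[0,0,8]],[[1.5,-2,0],[0,0,8]],[[1.5,-1,0],[0,0,8]],[[1.5,0,0],[0,0,8]]])

```text
clock: 59.65
tool_pos: [0.553, -0.1952, 0.2743]
eef_rot: [0.766, 0.643, -0.001, 0.001]
contact_force: [-0.0, -0.5, 0.1]
opening: 1.001
finger_force: 0.0
```

step_arm(increments=[[[1.5,0,0],[0,0,8]],[[1.5,0,0],[0,0,8]],[[1.5,0,0],[0,0,8]],[[1,0,0],[0,0,8]],[[1,0,0],[0,0,8]],[[0.5,0,0],[0,0,8]],[[0.5,0,0],[0,0,8]],[[0,0,0],[0,0,8]],[[0,0,0],[0,0,8]],[[0,0,0],[0,0,8]]])

```text
clock: 60.65
tool_pos: [0.6279, -0.1928, 0.2742]
eef_rot: [0.171, 0.985, -0.001, 0.0]
contact_force: [-0.8, -0.0, -0.3]
opening: 0.999
finger_force: 0.0
```

step_arm(increments=[[[0,0,0],[0,0,8]],[[0,0,0],[0,0,8]],[[0,0,0],[0,0,4]],[[0,0,0],[0,0,0]],[[0,0,0],[0,0,0]],[[0,0,0],[0,0,0]],[[0,0,0],[0,0,0]],[[0,0,0],[0,0,0]],[[0,0,0],[0,0,0]],[[0,0,0],[0,0,0]]])

```text
clock: 61.65
tool_pos: [0.6285, -0.1921, 0.2731]
eef_rot: [0.0, 1.0, 0.0, 0.0]
contact_force: [0.2, -0.9, -0.2]
opening: 1.0
finger_force: 0.0
```

```bash
cat > kn.py <<'E'
from tm import *
from scipy.spatial.transform import Rotation as Ro
import sys
tag=sys.argv[1]
s=r.get_state();print(s['tool_pos'],Ro.from_quat(s['eef_rot']).as_matrix()[:,1].round(3),np.round(s['q'],2),s['contact_force'])
for n in('wrist','scene','side'):
    im,d,X,ray,o=look(n,n+tag)
    P=X[(X[...,2]>.144)&(X[...,2]<.156)&(np.hypot(X[...,0]-.63,X[...,1]+.195)<.035)]
    if len(P)>5: print(n,'knob',len(P),yaw(P),P[:,2].max())
    for k in('red','blue'):
        for c,b,a in blobs(masks(im,X)[k],10):
            p=np.median(X[b],0)
            if .48<p[0]<.56 and p[1]>-.05 and p[2]<.1: print(n,k,a,p.round(3),X[b].min(0).round(3),X[b].max(0).round(3))
a=cv2.resize(cv2.imread('pics/side%s.png'%tag)[120:270,220:420],(400,300));b=cv2.imread('pics/wrist%s.png'%tag)[::1];b=cv2.resize(b,(400,300))
cv2.imwrite('pics/c%s.png'%tag,np.hstack([a,b]))
E
python3 kn.py 12
```

```text
[ 0.62846476 -0.19207442  0.27305466] [0. 1. 0.] [ 0.42  0.69 -0.37  1.38  0.26  1.12  1.58] [ 0.15708592 -0.88269927 -0.16245836]
wrist knob 475 (array([ 0.6286, -0.1953]), array([0.0423, 0.0135]), 0.0) 0.151394069646526
wrist red 1226 [0.523 0.015 0.051] [ 0.493 -0.193  0.02 ] [0.558 0.053 0.445]
wrist red 14 [0.495 0.039 0.029] [0.493 0.036 0.027] [0.497 0.042 0.031]
wrist red 15 [0.508 0.049 0.064] [0.505 0.048 0.062] [0.511 0.052 0.065]
wrist red 30 [0.525 0.05  0.064] [ 0.52  -0.193  0.061] [0.558 0.052 0.445]
wrist blue 1627 [0.517 0.122 0.05 ] [ 0.489 -0.193  0.018] [0.558 0.162 0.445]
scene knob 48 (array([ 0.6311, -0.1947]), array([0.0134, 0.0406]), 89.4) 0.152524589840715
side knob 75 (array([ 0.6283, -0.1971]), array([0.0169, 0.0418]), 83.2) 0.15145600771302595
side red 173 [0.513 0.009 0.046] [0.492 0.004 0.015] [0.539 0.047 0.065]
side blue 156 [0.508 0.118 0.046] [0.487 0.113 0.017] [0.535 0.156 0.066]
```

View pics/c12.png

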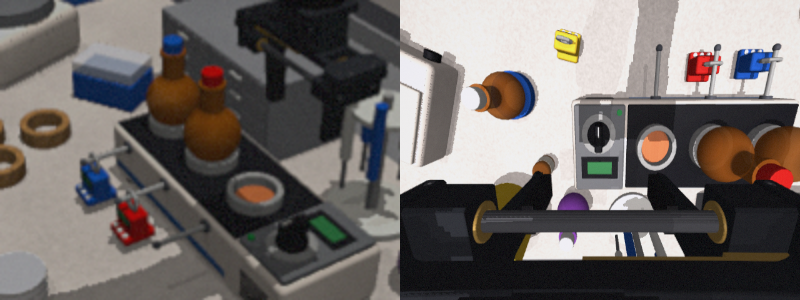

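Red and blue timers hang on the middle and left pegs, in front of their flasks. The knob bar lies along x at (0.629,-0.1955). Going down to it.

step_arm(increments=[[[0,-0.3,-2],[0,0,0]],[[0,0,-3],[0,0,0]],[[0,0,-3],[0,0,0]],[[0,0,-3],[0,0,0]],[[0,0,-2],[0,0,0]],[[0,0,-1],[0,0,0]],[[0,0,-0.5],[0,0,0]],[[0,0,0],[0,0,0]],[[0,0,0],[0,0,0]],[[0,0,0],[0,0,0]]])

```text
clock: 62.8
tool_pos: [0.6293, -0.1953, 0.1293]
eef_rot: [0.0, 1.0, -0.0, 0.001]
contact_force: [-0.4, 0.0, 0.4]
opening: 1.005
finger_force: 0.0
```

step_arm(increments=[[[0,0,0],[0,0,0]],[[0,0,0],[0,0,0]],[[0,0,0],[0,0,0]],[[0,0,0],[0,0,0]],[[0,0,0],[0,0,0]],[[0,0,0],[0,0,0]],[[0,0,0],[0,0,0]],[[0,0,0],[0,0,0]],[[0,0,0],[0,0,0]],[[0,0,0],[0,0,0]]], fingers=0)

```text
clock: 63.8
tool_pos: [0.6285, -0.1951, 0.1281]
eef_rot: [0.0, 1.0, 0.0, 0.0]
contact_force: [-0.5, 0.5, -0.2]
opening: 0.114
finger_force: 0.0
```

```bash
python3 - <<'E'
from h import *
s=r.get_state();print(s['opening'],s['finger_force'])
im,_=r.snapshot('side');a=cv2.resize(im[150:270,270:430,::-1],(800,600));cv2.imwrite('pics/s13.png',a)
s=r.get_state();print(s['opening'],s['finger_force'],s['tool_pos'],s['contact_force'])
E
```

```text
0.11428222881657149 0.0
0.07338728161769288 0.0 [ 0.62844555 -0.19507804  0.12808315] [ 0.22952057  0.18428688 -0.50203187]
```

View pics/s13.png

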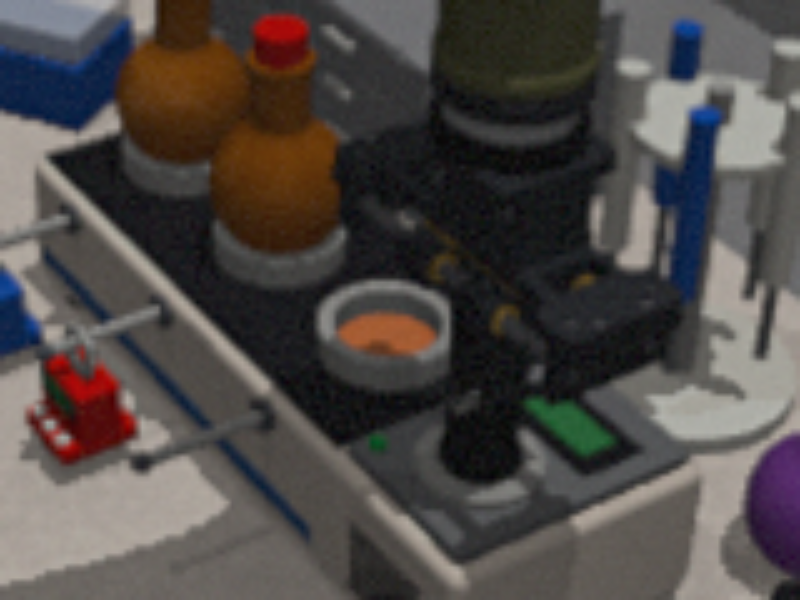

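step_arm(increments=[[[0,0,0],[0,0,0]],[[0,0,0],[0,0,0]],[[0,0,0],[0,0,0]],[[0,0,0],[0,0,0]],[[0,0,0],[0,0,0]],[[0,0,0],[0,0,0]],[[0,0,0],[0,0,0]],[[0,0,0],[0,0,0]],[[0,0,0],[0,0,0]],[[0,0,0],[0,0,0]]])

```text
clock: 64.85
tool_pos: [0.6285, -0.1951, 0.1281]
eef_rot: [0.0, 1.0, 0.0, 0.0]
contact_force: [0.1, 0.3, -0.9]
opening: 0.007
finger_force: 0.0
```

```bash
python3 - <<'E'
from h import *
for n in('scene','side','wrist'):
    im,d,X,ray,o=look(n,n+'14')
    m=(X[...,2]>.118)&(X[...,2]<.2)&(abs(X[...,0]-.63)<.07)&(abs(X[...,1]+.195)<.07)
    P=X[m]
    for z in np.arange(.118,.2,.01):
        q=P[(P[:,2]>=z)&(P[:,2]<z+.01)]
        if len(q)>3: print(n,z.round(3),len(q),q.min(0).round(3),q.max(0).round(3))
a=cv2.imread('pics/scene14.png')[150:250,210:340];cv2.imwrite('pics/c14.png',np.hstack([cv2.resize(a,(400,308)),cv2.resize(cv2.imread('pics/wrist14.png'),(400,308))]))
E
```

```text
scene 0.118 53 [ 0.612 -0.215  0.118] [ 0.651 -0.176  0.128]
scene 0.128 19 [ 0.619 -0.2    0.128] [ 0.651 -0.188  0.138]
scene 0.138 22 [ 0.629 -0.203  0.139] [ 0.652 -0.188  0.148]
scene 0.148 24 [ 0.635 -0.208  0.148] [ 0.651 -0.187  0.158]
scene 0.158 24 [ 0.617 -0.211  0.159] [ 0.642 -0.181  0.168]
scene 0.168 32 [ 0.619 -0.211  0.168] [ 0.643 -0.18   0.177]
scene 0.178 31 [ 0.629 -0.213  0.178] [ 0.641 -0.179  0.188]
scene 0.188 36 [ 0.623 -0.213  0.188] [ 0.642 -0.179  0.198]
side 0.118 84 [ 0.606 -0.218  0.118] [ 0.65  -0.182  0.128]
side 0.128 48 [ 0.607 -0.205  0.128] [ 0.647 -0.192  0.138]
side 0.138 57 [ 0.607 -0.205  0.139] [ 0.647 -0.188  0.148]
side 0.148 30 [ 0.607 -0.21   0.148] [ 0.647 -0.184  0.158]
side 0.158 40 [ 0.617 -0.213  0.158] [ 0.638 -0.183  0.168]
side 0.168 47 [ 0.617 -0.213  0.168] [ 0.638 -0.18   0.178]
side 0.178 47 [ 0.616 -0.214  0.178] [ 0.638 -0.184  0.188]
side 0.188 35 [ 0.616 -0.215  0.188] [ 0.635 -0.18   0.198]
wrist 0.118 1198 [ 0.606 -0.216  0.118] [ 0.638 -0.174  0.128]
wrist 0.128 99 [ 0.607 -0.202  0.128] [ 0.61  -0.188  0.138]
wrist 0.138 184 [ 0.607 -0.202  0.138] [ 0.622 -0.188  0.148]
wrist 0.148 585 [ 0.608 -0.208  0.148] [ 0.621 -0.183  0.158]
wrist 0.158 414 [ 0.617 -0.21   0.158] [ 0.62  -0.181  0.168]
wrist 0.168 592 [ 0.617 -0.21   0.168] [ 0.637 -0.181  0.178]
wrist 0.178 443 [ 0.617 -0.207  0.178] [ 0.624 -0.184  0.188]
wrist 0.188 551 [ 0.617 -0.206  0.188] [ 0.638 -0.185  0.198]
wrist 0.198 270 [ 0.617 -0.205  0.198] [ 0.637 -0.187  0.2  ]
```

View pics/c14.png

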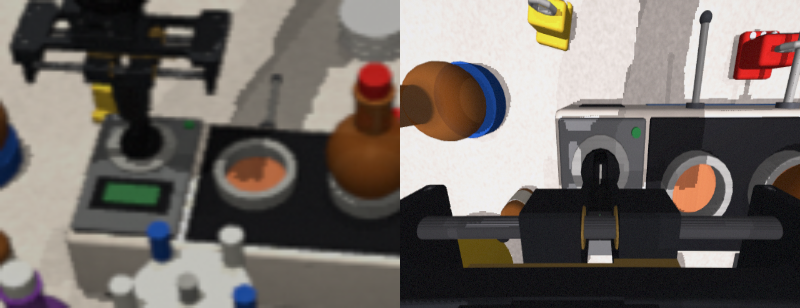

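The fingers shut to 0 with no force on the bar. I'll open a little and measure where the fingertips really are.

step_arm(increments=[[[0,0,0],[0,0,0]],[[0,0,0],[0,0,0]],[[0,0,0],[0,0,0]],[[0,0,0],[0,0,0]],[[0,0,0],[0,0,0]],[[0,0,0],[0,0,0]],[[0,0,0],[0,0,0]],[[0,0,0],[0,0,0]],[[0,0,0],[0,0,0]],[[0,0,0],[0,0,0]]], fingers=0.6)

```text
clock: 66.0
tool_pos: [0.6285, -0.1951, 0.1281]
eef_rot: [0.0, 1.0, 0.0, 0.0]
contact_force: [0.2, 0.4, 0.7]
opening: 0.599
finger_force: 0.0
```

```bash
python3 - <<'E'
from h import *
s=r.get_state();print(s['opening'],s['tool_pos'])
for n in('scene','side','wrist'):
    im,d,X,ray,o=look(n,n+'15')
    m=(X[...,2]>.116)&(X[...,2]<.2)&(abs(X[...,0]-.63)<.03)&(abs(X[...,1]+.195)<.07)
    P=X[m]
    for z in np.arange(.116,.2,.006):
        q=P[(P[:,2]>=z)&(P[:,2]<z+.006)]
        if len(q)>3: print(n,z.round(3),len(q),'x',q[:,0].min().round(3),q[:,0].max().round(3),'yhist',np.histogram(q[:,1]+.195,np.arange(-.06,.0601,.01))[0])
E
```

```text
0.5986000447633026 [ 0.62845463 -0.19512686  0.12810446]
scene 0.116 62 x 0.615 0.653 yhist [ 0  0  0  1 17  6 15 21  2  0  0  0]
scene 0.122 13 x 0.623 0.651 yhist [0 0 0 0 0 2 9 2 0 0 0 0]
scene 0.128 10 x 0.62 0.65 yhist [0 0 0 0 0 2 8 0 0 0 0 0]
scene 0.134 13 x 0.612 0.65 yhist [ 0  0  0  0  0  3 10  0  0  0  0  0]
scene 0.14 16 x 0.613 0.652 yhist [ 0  0  0  0  0  6 10  0  0  0  0  0]
scene 0.146 44 x 0.61 0.65 yhist [ 0  0  0  0  0 20 23  0  0  1  0  0]
scene 0.152 14 x 0.621 0.639 yhist [0 0 5 4 0 0 1 0 1 3 0 0]
scene 0.158 17 x 0.624 0.642 yhist [0 0 6 3 0 0 0 0 2 6 0 0]
scene 0.164 22 x 0.62 0.642 yhist [0 2 6 5 0 0 0 0 3 5 1 0]
scene 0.17 16 x 0.623 0.641 yhist [0 0 4 4 0 0 0 0 3 4 1 0]
scene 0.176 23 x 0.622 0.642 yhist [0 1 7 5 0 0 0 0 3 6 1 0]
scene 0.182 18 x 0.631 0.642 yhist [0 2 6 2 0 0 0 0 2 3 3 0]
scene 0.188 19 x 0.631 0.641 yhist [0 1 4 4 0 0 0 0 1 5 4 0]
scene 0.194 27 x 0.625 0.644 yhist [ 0  2 13  6  0  0  0  0  2  3  1  0]
side 0.116 73 x 0.606 0.647 yhist [ 0  0  0  5 36 25  5  2  0  0  0  0]
side 0.122 27 x 0.606 0.642 yhist [ 0  0  0  0  0 25  2  0  0  0 
[... 1270 characters left out ...]
   0   0 756 736   0   0   0   0   0]
wrist 0.152 217 x 0.617 0.638 yhist [ 0  0 46 65  0  0  0  0 65 41  0  0]
wrist 0.158 362 x 0.617 0.637 yhist [ 0  3 91 86  0  0  0  0 99 83  0  0]
wrist 0.164 413 x 0.617 0.637 yhist [  0  11 101  94   0   0   0   0 112  94   1   0]
wrist 0.17 567 x 0.617 0.638 yhist [  0  16 123 143   0   0   0   0 167 114   4   0]
wrist 0.176 581 x 0.617 0.635 yhist [  0  27 134 136   0   0   0   0 148 128   8   0]
wrist 0.182 530 x 0.617 0.632 yhist [  0  37 147  82   0   0   0   0  97 149  18   0]
wrist 0.188 524 x 0.617 0.627 yhist [  0  47 168  48   0   0   0   0  68 166  27   0]
wrist 0.194 895 x 0.617 0.639 yhist [  0  73 266 111   0   0   0   0 158 248  39   0]
```

step_arm(increments=[[[0,0,-0.2],[0,0,0]],[[0,0,-0.2],[0,0,0]],[[0,0,-0.2],[0,0,0]],[[0,0,0],[0,0,0]],[[0,0,0],[0,0,0]],[[0,0,0],[0,0,0]],[[0,0,0],[0,0,0]],[[0,0,0],[0,0,0]],[[0,0,0],[0,0,0]],[[0,0,0],[0,0,0]]], fingers=0)

```text
clock: 67.15
tool_pos: [0.6284, -0.1946, 0.122]
eef_rot: [-0.0, 1.0, 0.0, 0.0]
contact_force: [0.5, 2.6, -1.4]
opening: 0.146
finger_force: 15.0
```

```bash
python3 - <<'E'
from h import *
s=r.get_state();print(s['opening'],s['finger_force'],s['tool_pos'],s['contact_force'])
for n in('side','wrist'):
    im,d,X,ray,o=look(n)
    P=X[(abs(X[...,0]-.63)<.06)&(abs(X[...,1]+.195)<.11)&(X[...,2]>.12)]
    for z in np.arange(.12,.27,.01):
        q=P[(P[:,2]>=z)&(P[:,2]<z+.01)]
        if len(q)>3: print(n,z.round(3),len(q),q.min(0).round(3),q.max(0).round(3))
E
```

```text
0.14624357000161028 14.99882698059082 [ 0.62840348 -0.19462054  0.12202329] [ 0.53624529  2.5818543  -1.44896565]
side 0.12 54 [ 0.606 -0.217  0.12 ] [ 0.648 -0.181  0.13 ]
side 0.13 42 [ 0.606 -0.205  0.131] [ 0.648 -0.19   0.14 ]
side 0.14 46 [ 0.606 -0.205  0.141] [ 0.63  -0.181  0.15 ]
side 0.15 57 [ 0.616 -0.218  0.151] [ 0.639 -0.173  0.16 ]
side 0.16 51 [ 0.616 -0.219  0.16 ] [ 0.639 -0.174  0.17 ]
side 0.17 56 [ 0.616 -0.22   0.17 ] [ 0.638 -0.175  0.18 ]
side 0.18 38 [ 0.616 -0.221  0.18 ] [ 0.635 -0.172  0.19 ]
side 0.19 18 [ 0.616 -0.222  0.191] [ 0.628 -0.171  0.198]
side 0.2 12 [ 0.614 -0.229  0.2  ] [ 0.636 -0.172  0.209]
side 0.21 142 [ 0.592 -0.284  0.21 ] [ 0.661 -0.111  0.22 ]
side 0.22 281 [ 0.592 -0.284  0.22 ] [ 0.66  -0.111  0.23 ]
side 0.23 245 [ 0.592 -0.29   0.23 ] [ 0.663 -0.101  0.24 ]
side 0.24 212 [ 0.592 -0.292  0.24 ] [ 0.661 -0.104  0.25 ]
side 0.25 634 [ 0.592 -0.291  0.25 ] [ 0.66 -0.1   0.26]
side 0.26 113 [ 0.603 -0.239  0.26 ] [ 0.649 -0.18   0.27 ]
side 0.27 107 [ 0.603 -0.239  0.27 ] [ 0.648 -0.177  0.28 ]
wrist 0.12 302 [ 0.607 -0.216  0.12 ] [ 0.63  -0.175  0.13 ]
wrist 0.13 114 [ 0.607 -0.202  0.13 ] [ 0.61  -0.188  0.14 ]
wrist 0.14 1473 [ 0.607 -0.212  0.14 ] [ 0.649 -0.178  0.15 ]
wrist 0.15 670 [ 0.608 -0.216  0.15 ] [ 0.647 -0.175  0.16 ]
wrist 0.16 677 [ 0.617 -0.217  0.16 ] [ 0.638 -0.174  0.17 ]
wrist 0.17 646 [ 0.617 -0.217  0.17 ] [ 0.635 -0.174  0.18 ]
wrist 0.18 658 [ 0.617 -0.215  0.18 ] [ 0.624 -0.175  0.19 ]
wrist 0.19 646 [ 0.617 -0.214  0.19 ] [ 0.639 -0.177  0.2  ]
wrist 0.2 226 [ 0.623 -0.21   0.2  ] [ 0.639 -0.181  0.21 ]
wrist 0.21 5194 [ 0.593 -0.281  0.21 ] [ 0.636 -0.109  0.22 ]
wrist 0.22 20706 [ 0.593 -0.281  0.22 ] [ 0.628 -0.109  0.23 ]
wrist 0.23 20932 [ 0.593 -0.276  0.23 ] [ 0.619 -0.115  0.24 ]
wrist 0.24 14586 [ 0.597 -0.263  0.24 ] [ 0.609 -0.128  0.25 ]
wrist 0.25 18524 [ 0.603 -0.257  0.25 ] [ 0.609 -0.133  0.255]
```

Gripped the top few mm: fingertips actually sit about 24 mm above the reported TCP here, as all three cameras agree. Opening, going 1.6 cm lower carefully and regrasping.

step_arm(increments=[[[0,0,0],[0,0,0]],[[0,0,0],[0,0,0]],[[0,0,0],[0,0,0]],[[0,0,-0.3],[0,0,0]],[[0,0,-0.3],[0,0,0]],[[0,0,-0.3],[0,0,0]],[[0,0,-0.3],[0,0,0]],[[0,0,0],[0,0,0]],[[0,0,0],[0,0,0]],[[0,0,0],[0,0,0]]], fingers=0.4)

```text
clock: 68.25
tool_pos: [0.6286, -0.1951, 0.1102]
eef_rot: [0.0, 1.0, 0.0, 0.0]
contact_force: [0.3, -0.2, -0.6]
opening: 0.396
finger_force: 0.0
```

step_arm(increments=[[[0,0,-0.2],[0,0,0]],[[0,0,-0.2],[0,0,0]],[[0,0,0],[0,0,0]],[[0,0,0],[0,0,0]],[[0,0,0],[0,0,0]],[[0,0,0],[0,0,0]],[[0,0,0],[0,0,0]],[[0,0,0],[0,0,0]],[[0,0,0],[0,0,0]],[[0,0,0],[0,0,0]]], fingers=0, grip_force=20)

```text
clock: 69.25
tool_pos: [0.6282, -0.1946, 0.1058]
eef_rot: [-0.0, 1.0, 0.001, -0.0]
contact_force: [-0.5, 3.0, -5.0]
opening: 0.156
finger_force: 20.0
```

```bash
python3 - <<'E'
from h import *
s=r.get_state();print(s['opening'],s['finger_force'],s['tool_pos'],np.round(s['q'],3),s['contact_force'])
E
```

```text
0.15621971178913976 19.99928870005533 [ 0.62815165 -0.19462632  0.1057563 ] [ 0.396  0.874 -0.315  1.544  0.344  0.779  1.51 ] [-0.49247486  3.02884864 -4.96159464]
```

step_arm(increments=[[[0,0,0],[0,0,-4]],[[0,0,0],[0,0,-7]],[[0,0,0],[0,0,-7]],[[0,0,0],[0,0,-7]],[[0,0,0],[0,0,-7]],[[0,0,0],[0,0,-7]],[[0,0,0],[0,0,-7]],[[0,0,0],[0,0,-7]],[[0,0,0],[0,0,-7]],[[0,0,0],[0,0,-4]]])

```text
clock: 70.25
tool_pos: [0.6284, -0.1943, 0.1058]
eef_rot: [0.531, 0.847, 0.0, -0.0]
contact_force: [0.4, 2.4, -5.3]
opening: 0.156
finger_force: 20.0
```

step_arm(increments=[[[0,0,0],[0,0,-2]],[[0,0,0],[0,0,-1]],[[0,0,0],[0,0,-1]],[[0,0,0],[0,0,-1]],[[0,0,0],[0,0,0]],[[0,0,0],[0,0,0]],[[0,0,0],[0,0,0]],[[0,0,0],[0,0,0]],[[0,0,0],[0,0,0]],[[0,0,0],[0,0,0]]])

```text
clock: 71.25
tool_pos: [0.6284, -0.1944, 0.1058]
eef_rot: [0.566, 0.824, 0.0, -0.0]
contact_force: [1.9, 5.1, -8.2]
opening: 0.159
finger_force: 20.0
```

```bash
python3 - <<'E'
from h import *
from scipy.spatial.transform import Rotation as Ro
s=r.get_state();y=Ro.from_quat(s['eef_rot']).as_matrix()[:,1];print(s['opening'],s['tool_pos'],np.degrees(np.arctan2(y[1],y[0])),s['contact_force'],s['moment'])
E
```

```text
0.15943536170836103 [ 0.62841609 -0.19437215  0.10581349] 21.020294535333644 [ 1.92400883  5.11271364 -8.17638352] [ 1.11139862 -0.25478197  0.1012932 ]
```

step_arm(increments=[[[0,0,0],[0,0,-1]],[[0,0,0],[0,0,-1]],[[0,0,0],[0,0,-1]],[[0,0,0],[0,0,0]],[[0,0,0],[0,0,0]],[[0,0,0],[0,0,0]],[[0,0,0],[0,0,0]],[[0,0,0],[0,0,0]],[[0,0,0],[0,0,0]],[[0,0,0],[0,0,0]]])

```text
clock: 72.25
tool_pos: [0.6285, -0.1946, 0.1059]
eef_rot: [0.587, 0.809, 0.0, 0.0]
contact_force: [2.0, 5.4, -9.8]
opening: 0.156
finger_force: 20.0
```

```bash
python3 - <<'E'
from h import *
from scipy.spatial.transform import Rotation as Ro
s=r.get_state();y=Ro.from_quat(s['eef_rot']).as_matrix()[:,1];print(s['opening'],s['tool_pos'],np.degrees(np.arctan2(y[1],y[0])),s['contact_force'],s['moment'])
E
```

```text
0.15637450721974408 [ 0.62849497 -0.19461354  0.10591307] 18.045318973454318 [ 1.96808402  5.38467987 -9.83145941] [ 0.93909525 -0.32407469  0.35874804]
```

The moment rose to 0.36 N m, so the knob is at its stop. Releasing and rising.

step_arm(increments=[[[0,0,0],[0,0,0]],[[0,0,0],[0,0,0]],[[0,0,0],[0,0,0]],[[0,0,0],[0,0,0]],[[0,0,0],[0,0,0]],[[0,0,1],[0,0,0]],[[0,0,2],[0,0,0]],[[0,0,4],[0,0,0]],[[0,0,4],[0,0,0]],[[0,0,2],[0,0,0]]], fingers=0.6)

```text
clock: 73.25
tool_pos: [0.6302, -0.1958, 0.2409]
eef_rot: [0.588, 0.809, 0.001, 0.003]
contact_force: [0.5, -0.0, 0.3]
opening: 0.602
finger_force: 0.0
```

step_arm(increments=[[[-1,0,2],[0,0,0]],[[-2,0,1],[0,0,0]],[[-3,0,0],[0,0,0]],[[-3,0,0],[0,0,0]],[[-2,0,0],[0,0,0]],[[-1,0,0],[0,0,0]],[[0,0,0],[0,0,0]],[[0,0,0],[0,0,0]],[[0,0,0],[0,0,0]],[[0,0,0],[0,0,0]]])

```text
clock: 74.25
tool_pos: [0.5094, -0.1949, 0.2659]
eef_rot: [0.588, 0.809, 0.0, 0.0]
contact_force: [-0.3, -0.2, 0.6]
opening: 0.596
finger_force: 0.0
```

```bash
python3 kn.py 16; python3 - <<'E'
from chk import *
for n in('scene','side'):
    im,d,X,ray,o=look(n)
    for c,z in(((.652,.029),.246),((.652,.139),.246),((.57,-.399),.161)): print(n,stop(X,c,z))
a=cv2.imread('pics/scene16.png')[110:270,150:450];b=cv2.imread('pics/side16.png')[120:360,190:450]
cv2.imwrite('pics/c17.png',np.hstack([cv2.resize(a,(450,240)),cv2.resize(b,(325,240*1))]) if 0 else np.vstack([cv2.resize(a,(600,300)),cv2.resize(b[20:170],(600,300))]))
E
```

```text
[ 0.50942126 -0.19491586  0.26591275] [0.951 0.31  0.001] [ 0.26  0.52  0.04  1.75 -0.02  0.88  0.62] [-0.25996818 -0.19124226  0.56032306]
wrist knob 472 (array([ 0.6274, -0.1952]), array([0.0143, 0.0411]), 19.1) 0.15153703937452528
wrist red 36 [0.498 0.024 0.029] [ 0.487 -0.129  0.027] [0.502 0.028 0.437]
wrist red 870 [0.521 0.01  0.053] [ 0.487 -0.129  0.021] [0.543 0.042 0.437]
scene knob 58 (array([ 0.6299, -0.195 ]), array([0.0149, 0.0399]), 20.2) 0.15178340145746289
side knob 73 (array([ 0.6267, -0.197 ]), array([0.0139, 0.04  ]), 24.5) 0.15113896955679068
side red 164 [0.512 0.008 0.049] [0.491 0.002 0.016] [0.539 0.046 0.066]
side blue 156 [0.508 0.118 0.048] [0.487 0.11  0.017] [0.534 0.159 0.066]
scene (101, array([0.6532, 0.0305, 0.2419]), np.float64(0.2494))
scene (104, array([0.6551, 0.1396, 0.2419]), np.float64(0.2487))
scene (82, array([ 0.5707, -0.3981,  0.1573]), np.float64(0.1655))
side None
side (30, array([0.6428, 0.1392, 0.2411]), np.float64(0.2479))
side (162, array([ 0.5663, -0.3991,  0.1565]), np.float64(0.1627))
```

View pics/c17.png

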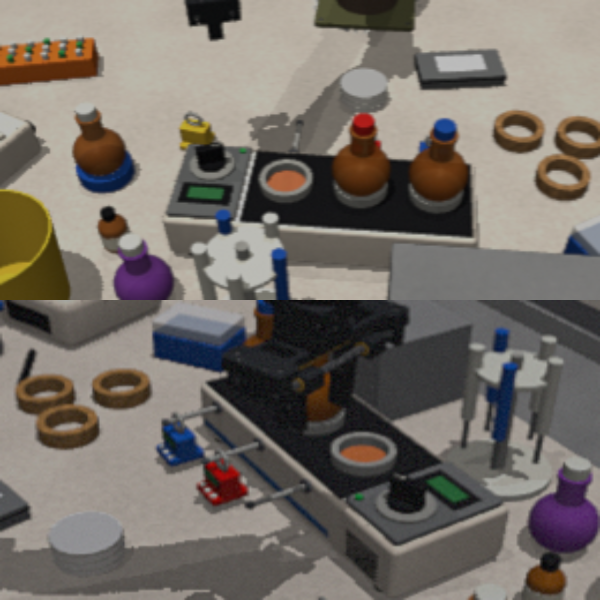

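Everything is in place: both flasks upright in their rings, timers hung in front of them, the finished flask in the blue ring, the knob turned about 71° to its stop, and the arm clear.

```bash
python3 -c "
from plant import r
print(r.finish_job())"
```

```text
the job is handed in; nothing more can be done
None
```

The changeover is done and handed in: the finished flask is in the blue ring, the red and blue flasks are upright in the middle and left rings with their timers on the pegs in front, and the heat knob was turned last, clockwise to its stop.

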